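# Stand a gear shaft on the shaft gauge

## Robot

A 6-joint arm with a two-finger parallel gripper is mounted at the origin on a cart in front of the work surface, level with it; the furniture and walls round the work are solid. World frame = base frame: x ahead of the robot, y to its left, z up, the work surface at z = 0. Lengths are in m, angles in rad, forces in N, time in s.
With the tool pointing down it reaches from about 0.325 to 0.875 m from the base axis. Payload 4.4 kg.
Tool frame: the origin (TCP) lies at the very end of the fingers, on their centre line; the grasp point (between the pads) lies 19 mm behind it; z points along the fingers, y is the line along which they close (so a half turn about z gives the same grasp; the last joint's range is limited). The gripper opens to 85 mm and grips with 20 to 120 N. Pads are 22 mm wide; open, the fingers measure 114 mm over their backs; the gripper's body (76 mm by 85 mm) begins 54 mm behind the grasp point. The pads swing forward as they close: fully open they stand 13 mm farther back than shut.
Start: joints at [0.979, 0.207, 1.542, -0, 1.393, -0.15], TCP at [0.246, 0.52, 0.231] pointing down, gripper open.
Joint ranges: [-2.73, 2.73], [-0.86, 2.22], [0.23, 2.46], [-1.11, 4.25], [0.08, 2.63], [-2.82, 2.82]. Speed limits (rad/s): [2.79, 2.79, 3.14, 3.14, 3.14, 3.14].

## Interface

Orientations are given as a unit quaternion [x, y, z, w].
In Python, from plant import robot, imaging gives the robot as it stands.
- The arm moves only by the tool servo_tool, never from a script. Its argument "moves" is a list that holds one entry, the list of rows, each a list of 7 numbers: the shift along the tool's x, y, z in cm, then the turn, a rotation vector about the tool's x, y, z in degrees, then the finger opening in cm, from 0 to 8.54. A call has 1 to 12 rows; each row is the pose to reach, as a shift and turn from the pose commanded when the call began, along the tool's axes at that moment; what a row does not reach only later rows make up. A row lasts 1/10 s, in which the tool goes at most 50 mm and 8.59 degrees, less where a joint would pass 70% of its speed; a pose out of reach is approached as far as the arm can. A call with a gripper value outside its range is refused whole. The fingers move at their own pace and stop on an object; the grip force is fixed at half the most. Time passes only in rows, so rows that repeat a pose let the fingers close. It gives the time, the measured TCP pose, the force, the opening and the grip force at its end, in the units of the state.
- robot.get_state(): the state, without advancing time (a new reading comes with each control period).
- imaging.read_camera(name): name is "scene" or "side" or "wrist"; returns a dict with "image" (480x640x3 uint8, blue, green, red), "fovy" (degrees; the focal length in pixels is half the picture's height over the tangent of half this angle, whatever the lens; pixels are square), "cx", "cy" (the principal point, pixels), "k1" (the pictures are not rectified: a ray, as slopes to the right and down, at radius r is drawn at 1 + k1 r^2 times it, then the intrinsics apply), "T" (4x4, takes a point from camera to world coordinates). Camera axes: x right, y up, looking along -z (the intrinsics and any distortion apply to the point x, -y, -z); pixel columns grow to the right and rows downward; lengths in m; the calibration is good to about 2 mm. A picture is of the moment at which its call begins. There is no depth.
- robot.finish_job(): hands the job in; it is judged then, once.
Trained networks look in a picture, given as the dict that the camera call returned (one of the last four; its "shot" number tells which), for a name from the list of things; names that differ only in an ending like _2 or _b are one class to them, and where a whole thing is asked for, a point or a joint stands for the part that bears it (a point fixed in the world has none). Each returns a list of dicts, best first, with "p" (0 to 1); they miss things now and then, are a little off and sometimes report something else, mostly with a low value. They report only what shows in the picture. A call takes as long as a camera call.
- imaging.regions_of(picture, thing): "mask" (480x640 bool, what is visible of it).
- imaging.tip_of(picture, thing): "position" ([x, y, z] in m, in the coordinates of the camera as it stood for that picture, good to about 4 mm: a listed point, or the origin of a listed thing).
The state is a dict: "clock": time; "qpos": joint angles; "joint_vel": joint speeds; "tau": joint torques, N m; "tcp_pos": TCP position; "eef_rot": TCP orientation; "force": force on the tool from outside, world axes, zero at the start; "ft_torque": the same for the moment, N m; "gripper_width": finger opening in m; "grip_force": force on a finger pad.
Only numpy, scipy, OpenCV 4.12 (cv2) and the standard library are available. Lean on these libraries where they do the work, as an engineer would, in place of code of your own. Each camera call takes 0.05 s, during which the arm holds its last target. There are 200 camera calls.

## Task

Load the gear shaft into the shaft gauge. Take it out of the flat cradle and lay it in the sloping stand, gear end up and foot against the stop, and let go, so that you can take it again another way; then stand it upright on its narrow foot, gear at the top, in the middle of the round pad of the drawn-out slide, and let go with care so that it stays standing quite still by itself. Last, move the slide fully home between the gauge heads with the shaft still standing on it, and leave the things round about where they are.

Things in the scene. Friction and masses are not known exactly. Their poses are not given: they have to be found in the camera images.
- shaft_mid (a point): Middle of the loose steel gear shaft (136 mm long, 0.38 to 0.62 kg). z axis: from its plain foot to the gear. From the foot: shank 20 mm across to 98 mm, collar 27 mm across to 108 mm, dark spur gear 47 mm across to 128 mm (its middle 50 mm beyond this point), nose 17 mm across. Foot face only 18 mm across, centre of mass 85 mm above it: topples at 6 degrees
- shaft_foot (a point): Centre of the gear shaft's foot face, 68 mm from shaft_mid; same axes
- gear_shaft: The gear shaft as a whole; origin at the centre of its foot face, z axis towards the gear
- cradle_seat (a point): Where the middle of the shaft lies in the fixed flat cradle at the start, 46 mm up. Plate 140 x 56 x 8 mm with two dark V-notched rails (10 mm thick, 44 mm wide) that carry the shank 8 to 18 mm and 82 to 92 mm from its foot; between them it is free, with 38 mm below its axis to the plate. x axis: from gear to foot; z up
- stand_seat (a point): Where the middle of the seated shaft lies in the fixed 45 degree stand, 98 mm up. z axis: along the seated shaft, foot to gear, sloping up to the robot's right; x axis: square out of the open V notches. Rails and plate as in the cradle (8 to 18 and 82 to 92 mm from the foot; plate 38 mm below the axis); a stop at the lower end carries the foot; the gear is clear of the upper end
- pad (a point): Centre of the flat top of the round steel pad (50 mm across, 48 mm above the bench) on the slide's carriage. x axis: level, the way the slide goes home; z up
- handle (a point): Centre of the slide's handle, an upright black knob 18 mm across and 34 mm tall (from 44 to 78 mm above the bench) at the end of a 16 mm wide bar, 105 mm in front of the pad (on its -x side). Same axes as the pad; the handle moves with the carriage
- carriage (a joint): Travel of the slide in m: 0 fully drawn out, 0.090 fully home against its stop, where the pad lies midway between the two grey gauge heads (86 mm apart inside, 145 mm tall). It moves with 2 N of friction and some drag and stays where it is left
- tape_roll: Bystander: roll of brown tape, 80 mm across, 20 mm tall, origin underneath its middle
- coupling_b0: Bystander: chrome coupling like a chess rook, 33 mm across, 46 mm tall, origin underneath
- adapter_b0: Bystander: black adapter box near the front corner of the bench, 91 x 44 x 26 mm, origin underneath its middle

How it is judged:
On the way, in this order (a step that is already met when the one before it is completed fails the run):
1. the shaft lies released in the sloping stand, gear end up, foot at the stop (distance between shaft_mid and stand_seat below 0.008 m and angle between shaft_mid's own z axis and vertical between 0.69 and 0.88 rad and contact force between the fingers and gear_shaft below 0.05 N), for 0.2 s.
2. the shaft stands by itself, upright and still, on the pad of the drawn-out slide (angle between shaft_mid's own z axis and vertical below 0.04 rad and horizontal distance between shaft_foot and pad below 0.014 m and z of shaft_foot in the frame of pad between -0.003 and 0.003 m and contact force between the fingers and gear_shaft below 0.05 N and linear speed of gear_shaft below 0.02 m/s and value of joint carriage below 0.05 m), for 0.5 s.
At the end, for the whole second after the job is handed in: The slide is home (within 4 mm of its stop) and the gear shaft stands by itself on its foot, gear at the top, upright within 0.04 rad, its foot wholly on the pad (within 14 mm of the pad's centre), at rest (value of joint carriage above 0.086 m and angle between shaft_mid's own z axis and vertical below 0.04 rad and horizontal distance between shaft_foot and pad below 0.014 m and z of shaft_foot in the frame of pad between -0.003 and 0.003 m and linear speed of gear_shaft below 0.02 m/s); the robot touches nothing.
It fails at once if a bystander (tape roll, coupling, adapter) is moved by more than 30 mm (distance of any of tape_roll, coupling_b0, adapter_b0 from where it was at the start of the episode above 0.03 m).
It also fails if it takes over 72 s, if anything falls off the work surface, if the arm or the gripper's body presses on something with over 40 N, if the wrist force passes 120 N, or if a joint passes its speed limit or range.

## Working session

There is one attempt and no reset: what is moved stays moved. The work goes in short steps, Python scripts to look and compute and a tool call to move; the robot and the scene stay as the last step left them, time stands still between calls to the robot, and variables do not carry over. Pictures are saved under pics/ and viewed, at most 10 in all, crops included, and the job is handed in when it is done.

Besides the shell and the picture viewer there is one more tool, called after "Request:" as a command line: name --argument value ..., lists and objects as JSON in quotes. servo_tool: Moves the arm, as the interface text tells. Its arguments: {"type":"object","properties":{"moves":{"type":"array","items":{"type":"array","items":{"type":"array","items":{"type":"number"}}}}},"required":["moves"]}

```bash
ls; mkdir -p pics
cat > h.py <<'E'
import numpy as np, cv2
from plant import robot, imaging
from scipy.spatial.transform import Rotation as R
def shot(n,f=None):
    p=imaging.read_camera(n)
    if f: cv2.imwrite('pics/'+f,p['image'])
    return p
def loc(p,t):
    o=[]
    for d in imaging.tip_of(p,t)[:2]:
        o.append((np.round((p['T']@np.r_[d['position'],1])[:3],4),round(d['p'],2)))
    return o
def proj(p,X):
    c=np.linalg.inv(p['T'])@np.r_[X,1]; s=np.array([c[0],-c[1]])/-c[2]
    f=240/np.tan(np.radians(p['fovy'])/2); s=s*(1+p['k1']*(s@s)); return s*f+[p['cx'],p['cy']]
E
python3 - <<'E'
from h import *
for c in('scene','side','wrist'):
    p=shot(c,c+'0.png'); print(c,p['T'][:3,3].round(3),p['fovy'])
    for t in 'shaft_mid shaft_foot cradle_seat stand_seat pad handle tape_roll coupling_b0 adapter_b0'.split():
        print(t,loc(p,t))
s=robot.get_state(); print(s)
E
```

```text
pics
scene [ 0.015 -0.479  0.519] 49.65282304082423
shaft_mid [(array([0.4896, 0.1194, 0.0412]), 0.81)]
shaft_foot [(array([0.5429, 0.1511, 0.0457]), 0.83)]
cradle_seat [(array([0.4853, 0.117 , 0.0415]), 0.72), (array([0.3791, 0.1229, 0.0036]), 0.35)]
stand_seat [(array([0.6104, 0.2888, 0.0949]), 0.71)]
pad [(array([ 0.5547, -0.0244,  0.0444]), 0.78), (array([0.5392, 0.1498, 0.0466]), 0.52)]
handle [(array([ 0.4527, -0.0367,  0.0618]), 0.96)]
tape_roll [(array([ 0.7336,  0.0748, -0.0057]), 0.85)]
coupling_b0 [(array([ 0.6558,  0.1211, -0.0012]), 0.69)]
adapter_b0 [(array([ 0.3836,  0.1225, -0.0008]), 0.57), (array([0.6066, 0.2913, 0.0938]), 0.56)]
side [0.572 0.794 0.655] 49.00850388867847
shaft_mid [(array([0.4859, 0.1172, 0.0439]), 0.59)]
shaft_foot [(array([0.5439, 0.1549, 0.0468]), 0.64)]
cradle_seat [(array([0.4868, 0.1129, 0.0416]), 0.74)]
stand_seat [(array([0.6045, 0.2933, 0.0998]), 0.69)]
pad [(array([ 0.5608, -0.0281,  0.0442]), 0.8)]
handle [(array([ 0.455 , -0.0344,  0.0604]), 0.64), (array([0.5447, 0.1524, 0.0454]), 0.2)]
tape_roll [(array([7.356e-01, 7.960e-02, 1.000e-0
[... 339 characters left out ...]
.0008]), 0.54)]
{'clock': 1.5, 'qpos': array([ 9.78514314e-01,  2.06591554e-01,  1.54146842e+00, -1.74568060e-05,
        1.39345776e+00, -1.50472474e-01]), 'joint_vel': array([ 0.00200055, -0.00177646,  0.00135316,  0.00095262,  0.00182676,
       -0.00106355]), 'tau': array([ 1.57278064e-04, -3.83039904e+01, -2.91964066e+01, -7.48677280e-05,
        8.33039430e-04, -3.67206383e-05]), 'tcp_pos': array([0.24587418, 0.51981321, 0.23130148]), 'eef_rot': array([2.19110993e-01, 9.75699939e-01, 3.17871025e-05, 2.15995580e-05]), 'force': array([ 0.12916925, -0.22006559,  0.07999563]), 'ft_torque': array([0.03926026, 0.00126781, 0.013984  ]), 'grip_force': 0.0, 'gripper_width': 0.08527003415319141}
```

View pics/scene0.png

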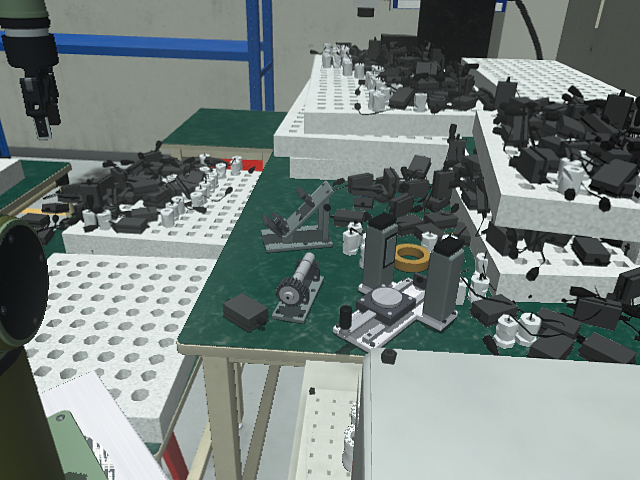

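View pics/side0.png

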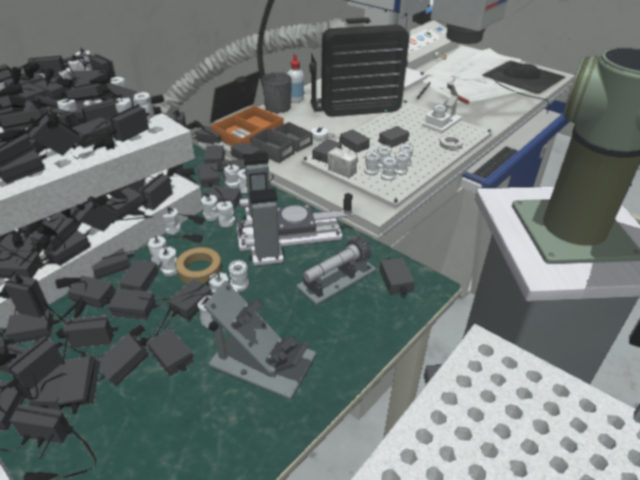

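The scene view shows the gear shaft in its cradle at about (300,280), gear toward the robot. The stand is at (300,220) with its high end toward (330,190), the slide pad is at (382,298) and its handle at (346,318). The side view agrees. I'm moving over the cradle for a close look.

Request:
servo_tool --moves '[[[-10,-5,-0.5,0,0,-14,8.5],[-20,-10,-1,0,0,-28,8.5],[-30,-15.5,-1.5,0,0,-42,8.5],[-40,-21,-2,0,0,-57,8.5],[-40,-21,-2,0,0,-57,8.5],[-40,-21,-2,0,0,-57,8.5],[-40,-21,-2,0,0,-57,8.5],[-40,-21,-2,0,0,-57,8.5],[-40,-21,-2,0,0,-57,8.5],[-40,-21,-2,0,0,-57,8.5]]]'

```text
clock: 2.5
tcp_pos: [0.5192, 0.1563, 0.2517]
eef_rot: [-0.272, 0.962, -0.0, 0.001]
force: [0.3, 0.4, 0.5]
gripper_width: 0.0845
grip_force: 0.0
```

Run:
```python
from h import *
p=shot('wrist','w1.png')
for t in 'shaft_mid shaft_foot gear_shaft cradle_seat stand_seat pad handle tape_roll coupling_b0'.split(): print(t,loc(p,t))
s=robot.get_state(); print(s['qpos'].round(3),s['tcp_pos'],R.from_quat(s['eef_rot']).as_matrix().round(3),p['T'].round(3))
```

```text
shaft_mid [(array([0.49  , 0.1193, 0.0413]), 0.83)]
shaft_foot [(array([0.5433, 0.1507, 0.0415]), 0.91)]
gear_shaft [(array([0.5428, 0.1543, 0.0448]), 0.57)]
cradle_seat [(array([0.4865, 0.1157, 0.0469]), 0.64)]
stand_seat [(array([0.6062, 0.2959, 0.1008]), 0.91), (array([ 0.4545, -0.033 ,  0.0616]), 0.22)]
pad [(array([ 0.5587, -0.0222,  0.048 ]), 0.89)]
handle [(array([ 0.4551, -0.0347,  0.062 ]), 0.63), (array([0.5436, 0.1577, 0.0458]), 0.62)]
tape_roll [(array([0.7344, 0.0767, 0.001 ]), 0.67), (array([0.5423, 0.1559, 0.0437]), 0.18)]
coupling_b0 [(array([ 0.6632,  0.1188, -0.0009]), 0.96)]
[ 0.14   0.119  1.6    0.     1.422 -1.986] [0.51696209 0.16007327 0.25126767] [[-0.85  -0.527 -0.   ]
 [-0.527  0.85   0.   ]
 [ 0.     0.    -1.   ]] [[-0.524 -0.821 -0.226  0.462]
 [ 0.852 -0.506 -0.138  0.122]
 [-0.001 -0.265  0.964  0.395]
 [ 0.     0.     0.     1.   ]]
```

View pics/w1.png

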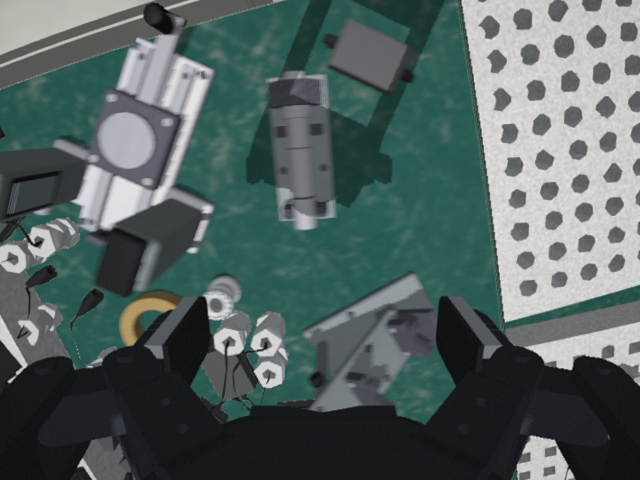

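The wrist view shows the shaft running from its gear at (295,90) to its foot at (305,225). The stand's base plate edge runs (305,332)–(415,275) and the pad is at (127,140). Next I'll work out the yaw angles.

```bash
cat >> h.py <<'E'
def ray(p,u,v):
    f=240/np.tan(np.radians(p['fovy'])/2); d=np.array([u-p['cx'],v-p['cy']])/f
    s=d.copy()
    for _ in range(20): s=d/(1+p['k1']*(s@s))
    return p['T'][:3,3],p['T'][:3,:3]@np.array([s[0],-s[1],-1])
def at(p,u,v,z):
    o,d=ray(p,u,v); return o+d*(z-o[2])/d[2]
E
python3 - <<'E'
from h import *
p=shot('wrist')
im=cv2.resize(p['image'][250:430,270:470],None,fx=4,fy=3.3,interpolation=cv2.INTER_CUBIC)
cv2.imwrite('pics/w1c.png',im)
for t in ('gear_shaft','pad'):
    m=imaging.regions_of(p,t)[0]['mask'].astype('uint8'); ys,xs=np.nonzero(m)
    q=np.c_[xs,ys].astype(np.float32); l=cv2.fitLine(q,cv2.DIST_L2,0,.01,.01).ravel()
    print(t,len(xs),l,q.min(0),q.max(0))
    if t=='gear_shaft':
        ends=[]
        for r in range(ys.min(),ys.max(),10):
            x=xs[ys==r]; print(r,x.min(),x.max(),at(p,(x.min()+x.max())/2,r,.046).round(4))
def ang(a,b,z): d=at(p,*b,z)-at(p,*a,z); print(a,b,np.degrees(np.arctan2(d[1],d[0])),at(p,*a,z),at(p,*b,z))
ang((305,332),(415,275),.004)
c=shot('side')
p=c; ang((210,362),(293,392),.002); ang((293,392),(315,350),.004)
E
```

```text
gear_shaft 4576 [7.9539545e-02 9.9683172e-01 2.9571634e+02 1.3766478e+02] [265.  71.] [320. 229.]
71 285 300 [0.4307 0.077  0.046 ]
81 267 318 [0.4377 0.0812 0.046 ]
91 265 319 [0.4449 0.085  0.046 ]
101 265 320 [0.4518 0.0896 0.046 ]
111 279 309 [0.4582 0.095  0.046 ]
121 282 306 [0.4654 0.0993 0.046 ]
131 284 307 [0.472  0.1048 0.046 ]
141 285 307 [0.4791 0.1096 0.046 ]
151 286 308 [0.4861 0.1148 0.046 ]
161 286 309 [0.4934 0.1196 0.046 ]
171 287 309 [0.5007 0.1246 0.046 ]
181 288 310 [0.5079 0.1299 0.046 ]
191 289 311 [0.5152 0.1354 0.046 ]
201 290 311 [0.5228 0.1405 0.046 ]
211 291 312 [0.5303 0.146  0.046 ]
221 291 313 [0.5381 0.1513 0.046 ]
pad 8953 [  0.23838629  -0.9711704  137.89445    114.60449   ] [83.  2.] [181. 190.]
(305, 332) (415, 275) 151.56632756410056 [0.65545369 0.22313193 0.004     ] [0.53431215 0.28872495 0.004     ]
(210, 362) (293, 392) 154.67287570130904 [0.69744213 0.28985261 0.002     ] [0.57259932 0.34893787 0.002     ]
(293, 392) (315, 350) -115.9547690965281 [0.57259666 0.35030035 0.004     ] [0.53648735 0.27611671 0.004     ]
```

View pics/w1c.png

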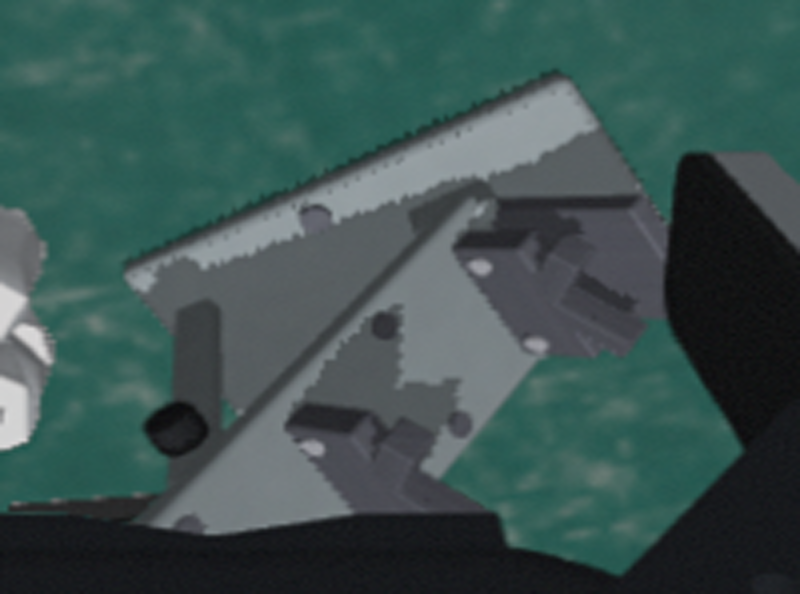

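The crop shows the stand's rails facing the robot and up. Its high end points away at a heading of about −27°. I'm descending to hover over the shank.

Request:
servo_tool --moves '[[[1,-0.5,4,0,0,-1,8.5],[2,-1,8,0,0,-2,8.5],[3,-1.5,11.5,0,0,-3,8.5],[4.1,-2,15,0,0,-3,8.5],[4.1,-2,15,0,0,-3,8.5],[4.1,-2,15,0,0,-3,8.5]]]'

```text
clock: 3.8
tcp_pos: [0.4934, 0.1205, 0.1015]
eef_rot: [-0.298, 0.955, 0.0, -0.0]
force: [0.8, 0.7, 0.4]
gripper_width: 0.085
grip_force: 0.0
```

```bash
cat >> h.py <<'E'
def tcp():
    s=robot.get_state(); return s['tcp_pos'],R.from_quat(s['eef_rot']),s
E
python3 - <<'E'
from h import *
p=shot('wrist','w2.png'); x,r,s=tcp()
print(x,r.as_matrix().round(3),s['qpos'].round(3))
for t in 'shaft_mid shaft_foot cradle_seat'.split(): print(t,loc(p,t))
m=imaging.regions_of(p,'gear_shaft')[0]['mask']; ys,xs=np.nonzero(m)
P=[]
for q in range(ys.min()+5,ys.max(),12):
    a=xs[ys==q]; X=at(p,(a.min()+a.max())/2,q,.046); l=r.inv().apply(X-x)*1000; print(q,a.min(),a.max(),X.round(4),l.round(1))
E
```

```text
[0.4950375  0.12079764 0.10301954] [[-0.822 -0.569  0.003]
 [-0.569  0.822  0.   ]
 [-0.003 -0.001 -1.   ]] [ 0.069  0.215  1.821  0.     1.102 -2.107]
shaft_mid [(array([0.4912, 0.1175, 0.0411]), 0.66)]
shaft_foot [(array([0.5403, 0.1524, 0.0413]), 0.92)]
cradle_seat []
117 302 335 [0.4338 0.0773 0.046 ] [75.3 -0.8 56.8]
129 286 360 [0.4372 0.0824 0.046 ] [69.5  1.4 56.8]
141 273 366 [0.443  0.0843 0.046 ] [63.7 -0.3 56.8]
153 272 366 [0.4481 0.0875 0.046 ] [57.8 -0.6 56.9]
165 272 367 [0.4529 0.0911 0.046 ] [51.8 -0.4 56.9]
177 294 346 [0.4577 0.0947 0.046 ] [45.7 -0.1 56.9]
189 295 345 [0.4628 0.0982 0.046 ] [39.5 -0.1 56.9]
201 301 340 [0.4678 0.102  0.046 ] [33.3  0.1 56.9]
213 302 340 [0.4729 0.1058 0.046 ] [26.9  0.4 56.9]
225 302 339 [0.4784 0.1093 0.046 ] [20.4  0.1 57. ]
237 302 339 [0.4838 0.113  0.046 ] [13.9  0.1 57. ]
249 303 339 [0.4891 0.117  0.046 ] [ 7.2  0.3 57. ]
261 303 340 [0.4945 0.1211 0.046 ] [ 0.4  0.6 57. ]
273 303 339 [0.5004 0.1248 0.046 ] [-6.5  0.3 57. ]
285 304 339 [0.506 0.129 0.046] [-13.5   0.6  57.1]
297 304 339 [0.5119 0.1331 0.046 ] [-20.7   0.6  57.1]
309 303 340 [0.518  0.1373 0.046 ] [-28.1   0.6  57.1]
321 305 339 [0.524  0.1417 0.046 ] [-35.5   0.9  57.1]
333 305 339 [0.5302 0.1461 0.046 ] [-43.2   0.8  57.1]
345 306 340 [0.5363 0.151  0.046 ] [-51.    1.4  57.2]
357 307 339 [0.5429 0.1556 0.046 ] [-59.    1.4  57.2]
```

View pics/w2.png

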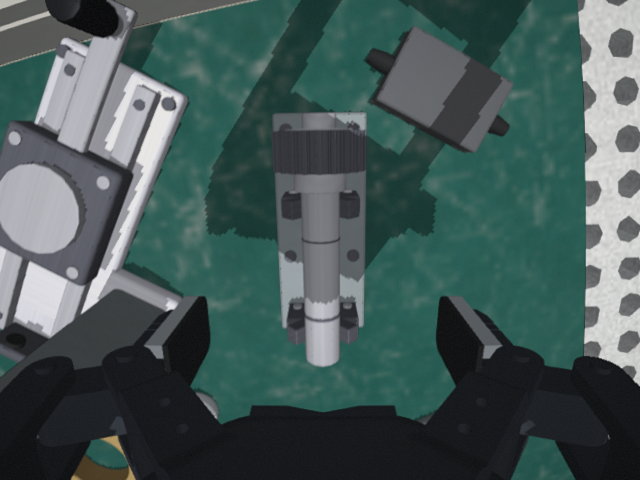

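The shaft is centred between the fingers: the shank lies at columns 303–339, the gear at rows 140–165 and the foot at row 365. I'm going down and gripping.

Request:
servo_tool --moves '[[[-0.2,0,2.5,0,0,-0.5,8.5],[-0.2,0,5,0,0,-0.5,8.5],[-0.2,0,7.4,0,0,-0.5,8.5],[-0.2,0,7.4,0,0,-0.5,8.5],[-0.2,0,7.4,0,0,-0.5,4],[-0.2,0,7.4,0,0,-0.5,1],[-0.2,0,7.4,0,0,-0.5,1],[-0.2,0,7.4,0,0,-0.5,1],[-0.2,0,7.4,0,0,-0.5,1],[-0.2,0,7.4,0,0,-0.5,1]]]'

```text
clock: 5.05
tcp_pos: [0.496, 0.1214, 0.0285]
eef_rot: [-0.302, 0.953, -0.0, 0.001]
force: [-0.8, -1.1, 5.7]
gripper_width: 0.0176
grip_force: 58.4
```

Request:
servo_tool --moves '[[[0,0,-1,0,0,0,1],[0,0,-3,0,0,0,1],[0,0,-6,0,0,0,1],[0,0,-10,0,0,0,1],[0,0,-14,0,0,0,1],[0,0,-18,0,0,0,1],[0,0,-18,0,0,0,1],[0,0,-18,0,0,0,1]]]'

```text
clock: 5.85
tcp_pos: [0.4943, 0.1216, 0.2069]
eef_rot: [-0.302, 0.953, 0.0, -0.0]
force: [0.3, 0.6, -6.8]
gripper_width: 0.0175
grip_force: 59.0
```

Run:
```python
from h import *
p=shot('wrist'); x,r,s=tcp()
print(x,r.as_matrix().round(3),s['qpos'].round(3),s['force'])
m=imaging.regions_of(p,'gear_shaft')[0]['mask']; ys,xs=np.nonzero(m)
print(xs.min(),xs.max(),ys.min(),ys.max())
for q in (170,200,230,260,290,320,340): 
    a=xs[ys==q]; print(q,a.min() if len(a) else 0,a.max() if len(a) else 0)
for c in ('scene','side'):
  q=shot(c)
  a,b=loc(q,'shaft_mid'),loc(q,'shaft_foot'); print(c,a,b)
  print(loc(q,'stand_seat'))
```

```text
[0.49288784 0.12145429 0.20504545] [[-0.817 -0.576 -0.005]
 [-0.576  0.817 -0.   ]
 [ 0.004  0.003 -1.   ]] [ 0.071  0.09   1.731  0.     1.325 -2.114] [-0.50355579 -0.82075848 -7.04710334]
247 398 90 411
170 250 396
200 282 363
230 293 351
260 293 351
290 294 350
320 298 348
340 298 347
scene [] [(array([0.5395, 0.1524, 0.223 ]), 0.67)]
[(array([0.6092, 0.2945, 0.0934]), 0.83)]
side [(array([0.4843, 0.1156, 0.2213]), 0.92)] [(array([0.5397, 0.1547, 0.2265]), 0.61)]
[(array([0.6096, 0.2898, 0.0975]), 0.93)]
```

The shaft is held level in the grip. The long wrist turn may reach joint 6's limit, so I'll fit a quick kinematic model from the states so far and check it first.

```bash
cat > kin.py <<'E'
import numpy as np
from scipy.spatial.transform import Rotation as R
from scipy.optimize import least_squares
D=[([.9785,.2066,1.5415,0,1.3935,-.1505],(.2459,.5198,.2313)),([.14,.119,1.6,0,1.422,-1.986],(.5170,.1601,.2513)),
([.069,.215,1.821,0,1.102,-2.107],(.4950,.1208,.1030)),([.071,.09,1.731,0,1.325,-2.114],(.4929,.1215,.2050))]
Ry=lambda a:R.from_euler('y',a); Rz=lambda a:R.from_euler('z',a)
C=None
def fk(q,P,Lt=.25):
    L1,L2,h,d,e=P; b=Rz(q[0])
    w=b.apply([L1*np.sin(q[1])+L2*np.sin(q[1]+q[2])+e,d,h+Lt+L1*np.cos(q[1])+L2*np.cos(q[1]+q[2])])
    r=b*Ry(q[1]+q[2])*Rz(q[3])*Ry(q[4])*Rz(q[5])
    if C is not None: r=r*C
    return w+Lt*r.apply([0,0,1]),r
f=lambda P:np.ravel([fk(q,P)[0]-x for q,x in D])
s=least_squares(lambda P:np.r_[f(P),1e-3*(P[4])],[.45,.45,.1,.09,0]); P=s.x; res=f(P)
C=fk(D[3][0],P)[1].inv()*R.from_matrix(np.array([[-.817,-.576,-.005],[-.576,.817,0],[.004,.003,-1]]))
lo=np.array([-2.73,-.86,.23,-1.11,.08,-2.82]);hi=np.array([2.73,2.22,2.46,4.25,2.63,2.82])
def ik(x,r,Lt=.25,n=60):
    out=[];g=np.random.default_rng(0)
    for k in range(n):
        q0=g.uniform(lo,hi); 
        z=least_squares(lambda q:np.r_[(fk(q,P,Lt)[0]-x)*5,(fk(q,P,Lt)[1].inv()*r).as_rotvec()],q0,bounds=(lo,hi))
        if z.cost<1e-6 and not any(np.abs(z.x-o).max()<.05 for o in out): out.append(z.x)
    return out
E
python3 - <<'E'
from kin import *
print(P.round(3),np.abs(res).max(),C.as_matrix().round(2))
a=np.radians(-26.5);H=np.array([np.cos(a),np.sin(a),0]);Z=np.array([0,0,1]);sz=(H+Z)/2**.5;sx=(Z-H)/2**.5
m=np.array([.608,.2925,.0978])
def show(n,x,zx,zz):
    r=R.from_matrix(np.c_[zx,np.cross(zz,zx),zz]); print(n,x.round(4),r.as_quat().round(4))
    for L in (.2,.25,.3): print(L,[o.round(2).tolist() for o in ik(x,r,L)])
t=m-.008*sz-.019*sx
show('seat',t,sz,-sx); show('hover',t+.1*sx,sz,-sx)
g=m+.05*sz-.019*sz
for sg in(1,-1): show('gear',g,sg*sx,-sz); show('gearhover',g+.12*sz,sg*sx,-sz)
for hd in (7,97,187,277): c=np.radians(hd); show('pad%d'%hd,np.array([.557,-.025,.148]),np.array([np.cos(c),np.sin(c),0]),-Z)
E
```

```text
[ 0.356  0.495 -0.027  0.086 -0.004] 0.012846994740090323 [[-0. -1. -0.]
 [ 1. -0.  0.]
 [-0. -0.  1.]]
seat [0.615  0.289  0.0787] [ 0.8993 -0.2118  0.3725  0.0877]
0.2 []
0.25 []
0.3 []
hover [0.5517 0.3206 0.1494] [ 0.8993 -0.2118  0.3725  0.0877]
0.2 []
0.25 []
0.3 []
gear [0.6276 0.2827 0.1197] [ 0.2118  0.8993  0.0877 -0.3725]
0.2 [[0.17, 1.01, 0.77, 0.48, 1.99, -0.88]]
0.25 [[0.15, 1.13, 0.59, 0.47, 2.05, -0.88]]
0.3 [[0.12, 1.32, 0.31, 0.48, 2.15, -0.85]]
gearhover [0.7036 0.2449 0.2046] [ 0.2118  0.8993  0.0877 -0.3725]
0.2 []
0.25 []
0.3 []
gear [0.6276 0.2827 0.1197] [ 0.8993 -0.2118 -0.3725 -0.0877]
0.2 [[0.17, 1.01, 0.77, 0.48, 1.99, 2.26]]
0.25 [[0.15, 1.13, 0.59, 0.48, 2.05, 2.26]]
0.3 [[0.12, 1.32, 0.31, 0.49, 2.15, 2.29]]
gearhover [0.7036 0.2449 0.2046] [ 0.8993 -0.2118 -0.3725 -0.0877]
0.2 []
0.25 []
0.3 []
pad7 [ 0.557 -0.025  0.148] [0.9981 0.061  0.     0.    ]
0.2 [[-0.2, 0.26, 1.66, 0.0, 1.22, 1.25]]
0.25 [[-0.2, 0.26, 1.66, 0.0, 1.22, 1.25]]
0.3 [[-0.2, 0.26, 1.66, 0.0, 1.22, 1.25]]
pad97 [ 0.557 -0.025  0.148] [0.6626 0.749  0.     0.    ]
0.2 [[-0.2, 0.26, 1.66, -0.0, 1.22, -0.32]]
0.25 [[-0.2, 0.26, 1.66, -0.0, 1.22, -0.32]]
0.3 [[-0.2, 0.26, 1.66, -0.0, 1.22, -0.32]]
pad187 [ 0.557 -0.025  0.148] [-0.061   0.9981  0.      0.    ]
0.2 [[-0.2, 0.26, 1.66, -0.0, 1.22, -1.89]]
0.25 [[-0.2, 0.26, 1.66, -0.0, 1.22, -1.89]]
0.3 [[-0.2, 0.26, 1.66, -0.0, 1.22, -1.89]]
pad277 [ 0.557 -0.025  0.148] [ 0.749  -0.6626  0.     -0.    ]
0.2 [[-0.2, 0.26, 1.66, 0.0, 1.22, 2.82]]
0.25 [[-0.2, 0.26, 1.66, 0.0, 1.22, 2.82]]
0.3 [[-0.2, 0.26, 1.66, 0.0, 1.22, 2.82]]
```

Run:
```python
import kin; from kin import *
a=np.radians(-26.5);H=np.array([np.cos(a),np.sin(a),0]);Z=np.array([0,0,1]);sz=(H+Z)/2**.5;sx=(Z-H)/2**.5
m=np.array([.608,.2925,.0978])
kin.lo[5]=-7;kin.hi[5]=7
def show(n,x,zx,zz):
    r=R.from_matrix(np.c_[zx,np.cross(zz,zx),zz]); print(n,[o.round(2).tolist() for o in ik(x,r,.25,80)])
t=m-.008*sz-.019*sx
show('seat',t,sz,-sx); show('seatflip',t,-sz,-sx);show('hover',t+.08*sx,sz,-sx);
g=m+.05*sz-.019*sz
for d in(.03,.05,.07,.09): show('gh%g'%d,g+d*sz,sx,-sz)
# gear approach from a direction tilted less: tool tilt 30 deg instead of 45
for tl in (20,30):
    tt=np.radians(tl); zz=-(H*np.sin(tt)+Z*np.cos(tt)); zx=np.cross([-H[1],H[0],0],zz); G=m+.05*sz
    for d in (-.019,.04,.07): show('t%d %g'%(tl,d),G-d*zz,zx,zz)
```

```text
seat [[0.53, 0.51, 1.65, -1.01, 0.77, -3.03], [0.53, 0.51, 1.65, -1.01, 0.77, 3.25]]
seatflip [[0.53, 0.51, 1.65, -1.01, 0.77, 6.39], [0.53, 0.51, 1.65, -1.01, 0.77, 0.11], [0.53, 0.51, 1.65, -1.01, 0.77, -6.17]]
hover [[0.62, 0.38, 1.7, -0.94, 0.88, -3.07], [0.62, 0.38, 1.7, -0.94, 0.88, 3.21]]
gh0.03 [[0.13, 1.22, 0.42, 0.49, 2.14, 5.44], [0.13, 1.22, 0.42, 0.49, 2.14, -0.84]]
gh0.05 [[0.12, 1.31, 0.23, 0.52, 2.23, 5.49], [0.12, 1.31, 0.23, 0.52, 2.23, -0.8]]
gh0.07 []
gh0.09 []
t20 -0.019 [[0.21, 0.85, 0.95, 0.22, 1.63, 5.37], [0.21, 0.85, 0.95, 0.22, 1.63, -0.91]]
t20 0.04 [[0.2, 0.87, 0.8, 0.21, 1.75, 5.38], [0.2, 0.87, 0.8, 0.21, 1.75, -0.9]]
t20 0.07 [[0.19, 0.89, 0.71, 0.21, 1.82, 5.39], [0.19, 0.89, 0.71, 0.21, 1.82, -0.9]]
t30 -0.019 [[0.18, 0.95, 0.81, 0.31, 1.8, 5.36], [0.18, 0.95, 0.81, 0.31, 1.8, -0.92]]
t30 0.04 [[0.16, 1.02, 0.6, 0.32, 1.94, 5.39], [0.16, 1.02, 0.6, 0.32, 1.94, -0.9]]
t30 0.07 [[0.15, 1.08, 0.45, 0.33, 2.03, 5.41], [0.15, 1.08, 0.45, 0.33, 2.03, -0.88]]
```

Seating needs the flipped grasp, because joint 6 would otherwise pass its range. I'll set the shaft back in the cradle, turn the tool half way round, and re-grip with a slight tilt.

Request:
servo_tool --moves '[[[0,0,4,0,0,0,1],[0,0,8,0,0,0,1],[0,0,12,0,0,0,1],[0,0,15,0,0,0,1],[0,0,16.5,0,0,0,1],[0,0,17.5,0,0,0,1],[0,0,18,0,0,0,1],[0,0,18,0,0,0,1],[0,0,18,0,0,0,4],[0,0,18,0,0,0,8.5],[0,0,18,0,0,0,8.5],[0,0,18,0,0,0,8.5]]]'

```text
clock: 7.55
tcp_pos: [0.4959, 0.1217, 0.0281]
eef_rot: [-0.302, 0.953, -0.0, 0.001]
force: [-0.0, -0.5, -0.6]
gripper_width: 0.0747
grip_force: 0.0
```

Request:
servo_tool --moves '[[[0,0,-4,0,0,0,8.5],[0,0,-8,0,0,0,8.5],[0,0,-11,0,0,8,8.5],[0,0,-11,0,0,16,8.5],[0,0,-11,0,0,24,8.5],[0,0,-11,0,0,32,8.5],[0,0,-11,0,0,40,8.5],[0,0,-11,0,0,48,8.5],[0,0,-11,0,0,56,8.5],[0,0,-11,0,0,64,8.5],[0,0,-11,0,0,72,8.5],[0,0,-11,0,0,80,8.5]]]'

```text
clock: 8.75
tcp_pos: [0.4951, 0.1216, 0.1375]
eef_rot: [0.384, 0.923, 0.0, 0.0]
force: [0.3, 0.4, -0.1]
gripper_width: 0.0852
grip_force: 0.0
```

Request:
servo_tool --moves '[[[0,0,0,0,0,8,8.5],[0,0,0,0,0,16,8.5],[0,0,0,0,0,24,8.5],[0,0,0,0,0,32,8.5],[0,0,0,0,0,40,8.5],[0,0,0,0,0,48,8.5],[0,0,0,0,0,56,8.5],[0,0,0,0,0,64,8.5],[0,0,0,0,0,72,8.5],[0,0,0,0,0,80,8.5],[0,0,0,0,0,88,8.5],[0,0,0,0,0,96,8.5]]]'

```text
clock: 9.95
tcp_pos: [0.4951, 0.1216, 0.1375]
eef_rot: [0.943, 0.333, 0.0, 0.0]
force: [0.1, -0.5, -0.5]
gripper_width: 0.0851
grip_force: 0.0
```

Request:
servo_tool --moves '[[[0,0,0,0,0,4,8.5],[0,0,0,0,0,4,8.5],[0,0,0,0,0,4,8.5],[0,0,0,0,0,4,8.5]]]'

```text
clock: 10.35
tcp_pos: [0.495, 0.1215, 0.1374]
eef_rot: [0.953, 0.303, 0.0, 0.0]
force: [0.5, 0.6, -0.1]
gripper_width: 0.085
grip_force: 0.0
```

Run:
```python
from h import *
p=shot('wrist','w3.png'); x,r,s=tcp()
print(x,r.as_matrix().round(3),s['qpos'].round(3))
for t in 'shaft_mid shaft_foot'.split(): print(t,loc(p,t))
m=imaging.regions_of(p,'gear_shaft')[0]['mask']; ys,xs=np.nonzero(m)
for q in range(ys.min()+5,ys.max(),15):
    a=xs[ys==q]; X=at(p,(a.min()+a.max())/2,q,.046); l=r.inv().apply(X-x)*1000; print(q,a.min(),a.max(),l.round(1))
```

```text
[0.49494922 0.12154867 0.13733526] [[ 0.817  0.577  0.   ]
 [ 0.577 -0.817  0.   ]
 [ 0.     0.    -1.   ]] [0.071 0.169 1.794 0.    1.179 1.027]
shaft_mid [(array([0.4872, 0.1174, 0.0404]), 0.59)]
shaft_foot [(array([0.5418, 0.1523, 0.0418]), 0.8)]
152 306 340 [55.6 -0.1 91.3]
167 306 340 [46.7 -0.1 91.3]
182 307 339 [37.7 -0.1 91.3]
197 307 341 [28.5  0.5 91.3]
212 308 339 [19.2  0.2 91.3]
227 308 340 [ 9.7  0.5 91.3]
242 308 340 [-0.1  0.5 91.3]
257 307 339 [-10.   -0.1  91.3]
272 308 339 [-20.2   0.2  91.3]
287 308 339 [-30.6   0.2  91.3]
302 304 344 [-41.3   0.6  91.3]
317 289 359 [-52.2   0.6  91.3]
332 289 359 [-63.4   0.6  91.3]
347 292 357 [-75.    1.   91.3]
```

Request:
servo_tool --moves '[[[0.1,0,3,0,7,0,8.5],[0.3,0,6,0,15,0,8.5],[0.5,0,8.5,0,15,0,8.5],[0.5,0,10.9,0,15,0,8.5],[0.5,0,10.9,0,15,0,8.5],[0.5,0,10.9,0,15,0,5],[0.5,0,10.9,0,15,0,1],[0.5,0,10.9,0,15,0,1],[0.5,0,10.9,0,15,0,1],[0.5,0,10.9,0,15,0,1],[0.5,0,10.9,0,15,0,1]]]'

```text
clock: 11.65
tcp_pos: [0.5001, 0.1243, 0.0294]
eef_rot: [0.945, 0.3, 0.125, -0.039]
force: [-1.3, -1.9, 6.2]
gripper_width: 0.0174
grip_force: 58.3
```

Request:
servo_tool --moves '[[[-0.2,0,-1,0,0,0,1],[-0.8,0,-3,0,0,0,1],[-1.6,0,-6,0,0,0,1],[-2.7,0,-10,0,0,0,1],[-3.8,0,-14,0,0,0,1],[-4.8,0,-18,0,0,0,1],[-4.8,0,-18,0,0,0,1],[-4.8,0,-18,0,0,0,1]]]'

```text
clock: 12.45
tcp_pos: [0.422, 0.0707, 0.1894]
eef_rot: [0.945, 0.299, 0.124, -0.039]
force: [-0.1, 0.8, -7.1]
gripper_width: 0.0177
grip_force: 59.3
```

Run:
```python
from h import *
x,r,s=tcp()
print(x,r.as_matrix().round(3),s['qpos'].round(3),s['force'],s['gripper_width'])
for c in ('scene','side','wrist'):
  q=shot(c); print(c,loc(q,'shaft_mid'),loc(q,'shaft_foot'),loc(q,'stand_seat'))
a=np.radians(-26.5);H=np.array([np.cos(a),np.sin(a),0]);Z=np.array([0,0,1]);sz=(H+Z)/2**.5;sx=(Z-H)/2**.5
# shaft axis in tool: u=-(x cos15 + ... )
c,S=np.cos(np.radians(15)),np.sin(np.radians(15))
# tool x = -sz*c - (-sx)... : foot dir f=-sz = c*tx + s*tz ; in-dir -sx = -s*tx + c*tz
f,d=-sz,-sx; tx=c*f-S*d; tz=S*f+c*d; Rt=R.from_matrix(np.c_[tx,np.cross(tz,tx),tz])
m=np.array([.608,.2925,.0978]); seat=m-.008*sz+.019*tz
for k in (0,.03,.08,.12):
    T=seat+k*sx; print(k,T.round(4),'shift cm',(r.inv().apply(T-x)*100).round(2),'rot',np.degrees((r.inv()*Rt).as_rotvec()).round(1))
import kin
for L in (.2,.25): print([o.round(2).tolist() for o in kin.ik(seat,Rt,L)],[o.round(2).tolist() for o in kin.ik(seat+.1*sx,Rt,L)])
```

```text
[0.42202549 0.0707054  0.18935912] [[ 0.79   0.576  0.211]
 [ 0.556 -0.818  0.149]
 [ 0.259 -0.    -0.966]] [-0.178 -0.239  2.094  0.207  1.11   0.704] [-0.09901557  0.81497909 -7.12358303] 0.017698788707888703
scene [(array([0.4094, 0.0643, 0.2004]), 0.81), (array([ 0.4501, -0.0352,  0.0625]), 0.37)] [(array([0.4628, 0.0996, 0.2064]), 0.73), (array([0.4151, 0.062 , 0.1997]), 0.55)] [(array([0.6105, 0.2918, 0.0937]), 0.6)]
side [(array([0.4068, 0.0664, 0.2024]), 0.86)] [(array([0.4642, 0.101 , 0.205 ]), 0.66), (array([0.6096, 0.2916, 0.1003]), 0.31)] [(array([ 7.347e-01,  7.760e-02, -5.000e-04]), 0.34)]
wrist [(array([0.4104, 0.0638, 0.2032]), 0.82)] [(array([0.4648, 0.1005, 0.2018]), 0.78)] []
0 [0.6114 0.2908 0.0757] shift cm [24.26 -7.09 18.26] rot [ -15.7  -27.5 -119.4]
0.03 [0.5925 0.3003 0.0969] shift cm [23.84 -8.96 15.95] rot [ -15.7  -27.5 -119.4]
0.08 [0.5608 0.316  0.1323] shift cm [ 23.13 -12.07  12.1 ] rot [ -15.7  -27.5 -119.4]
0.12 [0.5355 0.3286 0.1605] shift cm [ 22.56 -14.56   9.02] rot [ -15.7  -27.5 -119.4]
[[0.43, 0.53, 1.52, -0.56, 0.82, -0.34]] [[0.53, 0.36, 1.59, -0.54, 0.95, -0.32]]
[[0.46, 0.51, 1.57, -0.58, 0.82, -0.29]] [[0.56, 0.34, 1.63, -0.55, 0.95, -0.27]]
```

Request:
servo_tool --moves '[[[1.2,-0.8,-0.8,-1.1,-1.9,-8.2,1],[2.4,-1.6,-1.6,-2.2,-3.8,-16.3,1],[3.6,-2.4,-2.4,-3.2,-5.6,-24.5,1],[4.8,-3.2,-3.2,-4.3,-7.5,-32.6,1],[6,-4,-4,-5.4,-9.4,-40.8,1],[7.2,-4.8,-4.6,-6.5,-11.3,-49,1],[8.4,-5.6,-4.6,-7.5,-13.2,-57,1],[9.6,-6.4,-4.6,-8.6,-15,-65.3,1],[10.8,-7.2,-4.6,-9.7,-16.9,-73.5,1],[12,-8,-4.6,-10.8,-18.8,-81.6,1],[13.2,-8.8,-4.6,-11.8,-20.7,-89.8,1],[14.2,-9.4,-4.6,-12.9,-22.6,-98,1]]]'

```text
clock: 14.25
tcp_pos: [0.471, 0.2214, 0.2705]
eef_rot: [0.397, 0.892, -0.025, 0.212]
force: [0.4, -0.3, -6.4]
gripper_width: 0.0178
grip_force: 59.4
```

```bash
cat > st.py <<'E'
from h import *
import sys
def target(yaw=-26.5,m=(.608,.2925,.0978),off=.008,phi=15,el=45):
    a=np.radians(yaw);e=np.radians(el);H=np.array([np.cos(a),np.sin(a),0]);Z=np.array([0,0,1])
    sz=H*np.cos(e)+Z*np.sin(e);sx=Z*np.cos(e)-H*np.sin(e)
    c,S=np.cos(np.radians(phi)),np.sin(np.radians(phi))
    f,d=-sz,-sx; tx=c*f-S*d; tz=S*f+c*d
    return np.array(m)-off*sz+.019*tz, R.from_matrix(np.c_[tx,np.cross(tz,tx),tz]), sx, sz
def need(T,Rt):
    x,r,s=tcp(); print(T.round(4),'shift cm',(r.inv().apply(T-x)*100).round(2),'rot',np.degrees((r.inv()*Rt).as_rotvec()).round(2))
E
python3 - <<'E'
from st import *
x,r,s=tcp(); print(x,s['qpos'].round(2),s['joint_vel'].round(2))
T,Rt,sx,sz=target()
for k in (0.06,.12): need(T+k*sx,Rt)
for c in('scene','side'):
    q=shot(c,'s4%s.png'%c)
    for t in ('stand_seat','shaft_mid','shaft_foot'): print(c,t,loc(q,t))
E
```

```text
[0.47104509 0.22139843 0.2705073 ] [ 0.49 -0.05  1.8  -0.39  1.19 -0.13] [ 0.34  0.12 -0.06 -0.42 -0.14 -0.94]
[0.5735 0.3097 0.1181] shift cm [ 6.16 11.52 15.64] rot [ -2.74  -4.99 -21.01]
[0.5355 0.3286 0.1605] shift cm [ 8.05 10.6  10.02] rot [ -2.74  -4.99 -21.01]
scene stand_seat [(array([0.6082, 0.2918, 0.0971]), 0.63)]
scene shaft_mid [(array([0.4726, 0.2203, 0.2882]), 0.74)]
scene shaft_foot [(array([0.4337, 0.2584, 0.25  ]), 0.98), (array([0.4827, 0.1153, 0.0468]), 0.36)]
side stand_seat [(array([0.6093, 0.293 , 0.1019]), 0.74)]
side shaft_mid [(array([0.47  , 0.2182, 0.2912]), 0.91)]
side shaft_foot [(array([0.44  , 0.2577, 0.2544]), 0.85)]
```

View pics/s4side.png

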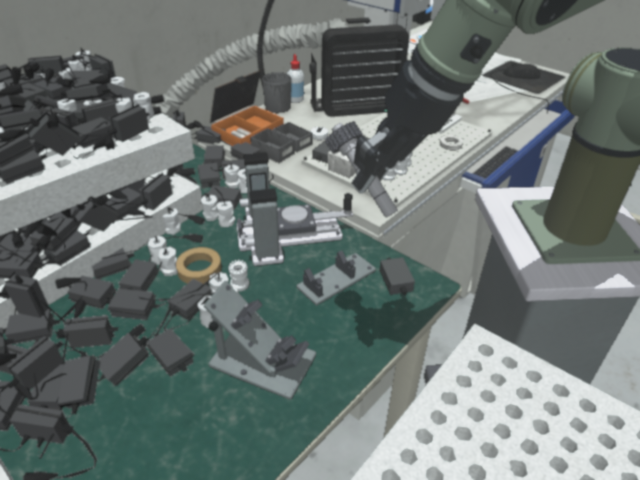

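The side view shows the shaft held gear-up on its slope, and the stand in full view at (260,340). I'll pin down the stand's yaw from its base-plate edges.

Run:
```python
from h import *
box={'scene':(255,175,345,255),'side':(200,280,325,400)}
for c in box:
    p=shot(c); x0,y0,x1,y1=box[c]
    l=cv2.createLineSegmentDetector().detect(cv2.cvtColor(p['image'],cv2.COLOR_BGR2GRAY)[y0:y1,x0:x1])[0].reshape(-1,4)
    for a in l:
        a=a+[x0,y0,x0,y0]
        if np.hypot(a[2]-a[0],a[3]-a[1])<22: continue
        u,v=at(p,a[0],a[1],.006),at(p,a[2],a[3],.006); d=v-u
        print(c,a.round(0),'head',round(np.degrees(np.arctan2(d[1],d[0]))%180,1),u[:2].round(3),v[:2].round(3))
```

```text
scene [284. 177. 328. 179.] head 137.0 [0.801 0.576] [0.887 0.495]
scene [302. 242. 276. 243.] head 145.3 [0.608 0.26 ] [0.564 0.291]
scene [265. 250. 333. 244.] head 151.3 [0.531 0.28 ] [0.653 0.213]
scene [286. 236. 313. 211.] head 25.9 [0.599 0.302] [0.722 0.362]
side [318. 297. 301. 281.] head 123.6 [0.525 0.165] [0.552 0.125]
side [297. 286. 316. 303.] head 125.4 [0.559 0.137] [0.53  0.179]
side [207. 364. 289. 397.] head 152.3 [0.701 0.296] [0.579 0.36 ]
side [272. 378. 229. 356.] head 147.2 [0.603 0.326] [0.669 0.283]
side [249. 340. 231. 326.] head 134.2 [0.64  0.254] [0.669 0.223]
side [222. 323. 269. 371.] head 128.2 [0.685 0.216] [0.608 0.314]
```

Run:
```python
from st import *
T,Rt,sx,sz=target(-28.3,(.6085,.2925,.098))
need(T+.10*sx+.005*sz,Rt)
```

```text
[0.5527 0.3225 0.1501] shift cm [ 7.28 11.38 11.67] rot [ -2.02  -5.05 -19.81]
```

Request:
servo_tool --moves '[[[1.8,2.8,2.9,-0.7,-1.7,-6.6,1],[3.6,5.7,5.8,-1.3,-3.4,-13.2,1],[5.5,8.5,8.7,-2,-5,-19.8,1],[7.3,11.4,11.7,-2,-5,-19.8,1],[7.3,11.4,11.7,-2,-5,-19.8,1],[7.3,11.4,11.7,-2,-5,-19.8,1],[7.3,11.4,11.7,-2,-5,-19.8,1],[7.3,11.4,11.7,-2,-5,-19.8,1]]]'

```text
clock: 15.55
tcp_pos: [0.5538, 0.3234, 0.1531]
eef_rot: [0.236, 0.936, -0.061, 0.252]
force: [1.1, 0.0, -5.6]
gripper_width: 0.0175
grip_force: 60.1
```

Run:
```python
from st import *
T,Rt,sx,sz=target(-28.3,(.6085,.2925,.098))
x,r,s=tcp();print(x,s['qpos'].round(2))
for k in(.10,.03,0): need(T+k*sx+.005*sz,Rt)
M=[]
for c in('scene','side','wrist'):
    q=shot(c,'s5%s.png'%c)
    for t in ('stand_seat','shaft_mid','shaft_foot'):
        l=loc(q,t); print(c,t,l)
print('exp mid',(x-.019*r.apply([0,0,1])+.008*sz).round(4))
```

```text
[0.55377035 0.32342225 0.15309386] [ 0.61  0.33  1.65 -0.57  0.98 -0.18]
[0.5527 0.3225 0.1501] shift cm [ 0.19 -0.13  0.23] rot [ 0.22  0.11 -0.09]
[0.5963 0.2991 0.1006] shift cm [-1.61 -0.15  7.  ] rot [ 0.22  0.11 -0.09]
[0.615  0.289  0.0794] shift cm [-2.38 -0.16  9.9 ] rot [ 0.22  0.11 -0.09]
scene stand_seat [(array([0.6097, 0.2943, 0.094 ]), 0.82)]
scene shaft_mid [(array([0.5576, 0.3254, 0.1696]), 0.63)]
scene shaft_foot [(array([0.5085, 0.3431, 0.1299]), 0.65)]
side stand_seat [(array([0.6092, 0.2909, 0.1002]), 0.72)]
side shaft_mid [(array([0.552 , 0.3256, 0.1743]), 0.67)]
side shaft_foot [(array([0.5123, 0.3465, 0.1291]), 0.65)]
wrist stand_seat []
wrist shaft_mid [(array([0.5532, 0.3246, 0.1697]), 0.6)]
wrist shaft_foot [(array([0.5087, 0.3473, 0.1228]), 0.97)]
exp mid [0.5503 0.3252 0.1752]
```

View pics/s5wrist.png

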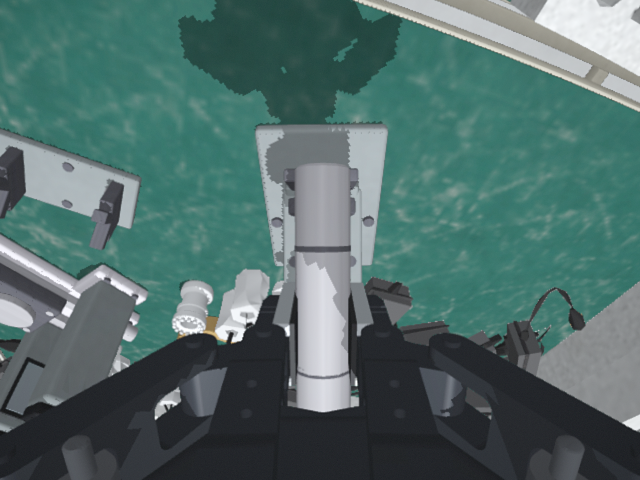

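The wrist view shows the shaft (centre column 323) lined up with the stand's rails (292–357) and its plate. I'm lowering it square into the notches.

Request:
servo_tool --moves '[[[-0.5,0,2,0,0,0,1],[-1,0,4,0,0,0,1],[-1.5,0,5.5,0,0,0,1],[-1.9,0,7,0,0,0,1],[-2.1,0,8,0,0,0,1],[-2.3,0,8.7,0,0,0,1],[-2.3,0,8.7,0,0,0,1],[-2.3,0,8.7,0,0,0,1]]]'

```text
clock: 16.95
tcp_pos: [0.6086, 0.2935, 0.0861]
eef_rot: [0.235, 0.937, -0.063, 0.251]
force: [0.3, 0.7, -6.1]
gripper_width: 0.0173
grip_force: 60.2
```

Run:
```python
from st import *
T,Rt,sx,sz=target(-28.3,(.6085,.2925,.098))
x,r,s=tcp();print(x,s['qpos'].round(2),s['force'],'k',(x-T)@sx,'along',(x-T)@sz)
need(T+.005*sz,Rt)
for c in('scene','side'):
    q=shot(c)
    for t in ('stand_seat','shaft_mid','shaft_foot'):
        l=loc(q,t); print(c,t,l)
```

```text
[0.60862725 0.29351102 0.08612606] [ 0.52  0.46  1.63 -0.6   0.85 -0.2 ] [ 0.2613582   0.6541245  -6.07662224] k 0.010216149750828532 along 0.004261719980387778
[0.615  0.289  0.0794] shift cm [-0.34 -0.1   0.97] rot [ 0.04 -0.02  0.07]
scene stand_seat [(array([0.6102, 0.2916, 0.094 ]), 0.81)]
scene shaft_mid [(array([0.6122, 0.2956, 0.0989]), 0.66), (array([0.5631, 0.3149, 0.0598]), 0.39)]
scene shaft_foot [(array([0.5661, 0.313 , 0.0616]), 0.63)]
side stand_seat [(array([0.6068, 0.2929, 0.0994]), 0.68)]
side shaft_mid [(array([0.609 , 0.2959, 0.1093]), 0.76)]
side shaft_foot [(array([0.5651, 0.3165, 0.0619]), 0.72), (array([ 0.5595, -0.0215,  0.044 ]), 0.48)]
```

Request:
servo_tool --moves '[[[-0.1,0,0.3,0,0,0,1],[-0.15,0,0.6,0,0,0,1],[-0.15,0,0.6,0,0,0,1]]]'

```text
clock: 17.65
tcp_pos: [0.6122, 0.2908, 0.0808]
eef_rot: [0.236, 0.937, -0.064, 0.25]
force: [0.5, -0.5, -7.0]
gripper_width: 0.0179
grip_force: 60.2
```

Request:
servo_tool --moves '[[[-0.05,0,0.2,0,0,0,1],[-0.1,0,0.4,0,0,0,1],[-0.1,0,0.4,0,0,0,1]]]'

```text
clock: 17.95
tcp_pos: [0.6131, 0.2904, 0.0799]
eef_rot: [0.236, 0.937, -0.064, 0.25]
force: [-13.8, 1.7, 6.8]
gripper_width: 0.017
grip_force: 62.3
```

The shaft is seated in the V notches. I'll ease off the pressure slightly and slide it down to the stop.

Request:
servo_tool --moves '[[[0.05,0,-0.15,0,0,0,1],[0.2,0,-0.1,0,0,0,1],[0.35,0,-0.06,0,0,0,1],[0.35,0,-0.06,0,0,0,1]]]'

```text
clock: 18.35
tcp_pos: [0.6129, 0.2906, 0.0798]
eef_rot: [0.236, 0.936, -0.064, 0.252]
force: [-7.1, -3.6, 4.6]
gripper_width: 0.0173
grip_force: 61.3
```

Run:
```python
from st import *
for c in('scene','side','scene','side'):
    q=shot(c)
    a,b,f=(loc(q,t)[0][0] for t in ('stand_seat','shaft_mid','shaft_foot')); print(c,a,b,f,(b-a)*1000)
```

```text
scene [0.6105 0.2947 0.0967] [0.6151 0.2908 0.0966] [0.5702 0.3082 0.0554] [ 4.6 -3.9 -0.1]
side [0.6095 0.2934 0.0985] [0.6134 0.2936 0.1005] [0.571  0.3111 0.0549] [3.9 0.2 2. ]
scene [0.6075 0.2899 0.0923] [0.6139 0.2885 0.0929] [0.5692 0.3124 0.0577] [ 6.4 -1.4  0.6]
side [0.6075 0.2906 0.0986] [0.609  0.2903 0.1001] [0.569  0.3151 0.0558] [ 1.5 -0.3  1.5]
```

Request:
servo_tool --moves '[[[0.12,0,-0.07,0,0,0,1],[0.3,0,-0.02,0,0,0,1],[0.3,0,-0.02,0,0,0,1],[0.3,0,-0.02,0,0,0,1]]]'

```text
clock: 19.55
tcp_pos: [0.6096, 0.2924, 0.0762]
eef_rot: [0.236, 0.937, -0.064, 0.251]
force: [-4.0, -2.7, 1.8]
gripper_width: 0.0177
grip_force: 60.7
```

Request:
servo_tool --moves '[[[0.15,0,0.04,0,0,0,1],[0.25,0,0.06,0,0,0,1],[0.25,0,0.06,0,0,0,1]]]'

```text
clock: 19.85
tcp_pos: [0.6092, 0.2926, 0.0758]
eef_rot: [0.235, 0.936, -0.064, 0.252]
force: [-0.8, -5.7, 4.2]
gripper_width: 0.0175
grip_force: 60.9
```

Run:
```python
from st import *
for c in('scene','side'):
    q=shot(c)
    a,b,f=(loc(q,t)[0][0] for t in ('stand_seat','shaft_mid','shaft_foot')); print(c,a,b,f,(b-a)*1000)
print(tcp()[0],tcp()[2]['force'])
```

```text
scene [0.6093 0.2885 0.0934] [0.6116 0.2936 0.0924] [0.5648 0.31   0.0511] [ 2.3  5.1 -1. ]
side [0.6085 0.2922 0.0984] [0.6084 0.2946 0.0959] [0.5698 0.3155 0.0492] [-0.1  2.4 -2.5]
[0.60919434 0.29259135 0.07576064] [-1.54482657 -6.01279621  4.17334592]
```

The foot is at the stop. I'm releasing and backing straight out.

Request:
servo_tool --moves '[[[0,0,0,0,0,0,2.2],[0,0,0,0,0,0,3],[0,0,0,0,0,0,5],[0,0,0,0,0,0,8.5],[0,0,0,0,0,0,8.5],[0,0,0,0,0,0,8.5],[0.3,0,-1,0,0,0,8.5],[0.8,0,-3,0,0,0,8.5],[1.6,0,-6,0,0,0,8.5],[2.6,0,-10,0,0,0,8.5],[3.4,0,-13,0,0,0,8.5],[3.4,0,-13,0,0,0,8.5]]]'

```text
clock: 21.45
tcp_pos: [0.5247, 0.3419, 0.1749]
eef_rot: [0.235, 0.937, -0.059, 0.253]
force: [0.8, -0.7, 0.9]
gripper_width: 0.085
grip_force: 0.0
```

Run:
```python
from st import *
x,r,s=tcp(); print(x,s['qpos'].round(2),s['force'])
for c in('scene','side','wrist'):
    q=shot(c,'s6%s.png'%c)
    for t in ('stand_seat','shaft_mid','shaft_foot','pad','handle'): print(c,t,loc(q,t)[:1])
```

```text
[0.52466014 0.34187571 0.17487152] [ 0.67  0.29  1.66 -0.56  1.04 -0.16] [ 0.78283638 -0.67550957  0.87430487]
scene stand_seat [(array([0.6078, 0.2923, 0.0941]), 0.65)]
scene shaft_mid [(array([0.6135, 0.2927, 0.0928]), 0.57)]
scene shaft_foot [(array([0.5677, 0.3144, 0.0513]), 0.79)]
scene pad [(array([ 0.5581, -0.0244,  0.0458]), 0.68)]
scene handle [(array([ 0.4501, -0.0353,  0.0632]), 0.64)]
side stand_seat [(array([0.6061, 0.2936, 0.1015]), 0.78)]
side shaft_mid [(array([0.609 , 0.2979, 0.0975]), 0.79)]
side shaft_foot [(array([0.5698, 0.3114, 0.0529]), 0.78)]
side pad [(array([ 0.5626, -0.0237,  0.0431]), 0.62)]
side handle [(array([ 0.4565, -0.0363,  0.0622]), 0.85)]
wrist stand_seat [(array([0.6065, 0.2962, 0.0995]), 0.57)]
wrist shaft_mid [(array([0.6105, 0.2929, 0.0961]), 0.7)]
wrist shaft_foot [(array([0.5675, 0.3134, 0.048 ]), 0.87)]
wrist pad [(array([ 0.5584, -0.023 ,  0.0486]), 0.94)]
wrist handle [(array([0.5695, 0.3137, 0.0479]), 0.69)]
```

View pics/s6wrist.png

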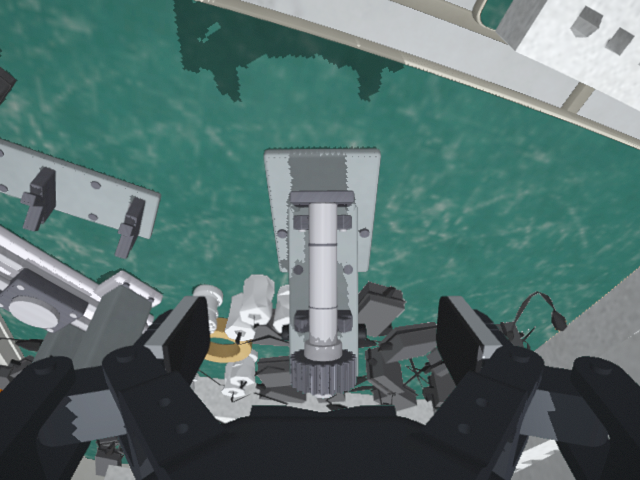

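The wrist view shows the shaft lying in the stand, foot (322,197) against the stop and gear up at (322,378). Next is a grasp on the gear along the shaft axis, so I'm working out that pose.

```bash
cat >> st.py <<'E'
def gear(yaw=-28.3,m=(.609,.293,.097),t=.027,el=45):
    a=np.radians(yaw);e=np.radians(el);H=np.array([np.cos(a),np.sin(a),0]);Z=np.array([0,0,1])
    sz=H*np.cos(e)+Z*np.sin(e);sx=Z*np.cos(e)-H*np.sin(e)
    return np.array(m)+t*sz, R.from_matrix(np.c_[sx,np.cross(-sz,sx),-sz]), sx, sz
E
python3 - <<'E'
from st import *; import kin
T,Rt,sx,sz=gear()
for k in (0,.05,.09,.13):
    need(T+k*sx,Rt); print([o.round(2).tolist() for o in kin.ik(T+k*sx,Rt,.25,25)])
x,r,s=tcp(); Rh=r*R.from_rotvec([0,np.radians(40),0]); Tm=T+.13*sx+[0,0,.06]; need(Tm,Rh); print([o.round(2).tolist() for o in kin.ik(Tm,Rh,.25,25)])
E
```

```text
[0.6258 0.2839 0.1161] shift cm [-7.26 -0.02 10.39] rot [-3.000e-02  7.497e+01  8.000e-02]
[[0.14, 1.11, 0.64, 0.49, 2.02, -0.86]]
[0.5947 0.3007 0.1514] shift cm [-5.96 -0.01  5.56] rot [-3.000e-02  7.497e+01  8.000e-02]
[[0.17, 0.98, 0.79, 0.5, 2.0, -0.84]]
[0.5698 0.3141 0.1797] shift cm [-4.92 -0.01  1.7 ] rot [-3.000e-02  7.497e+01  8.000e-02]
[[0.19, 0.88, 0.88, 0.51, 1.99, -0.82]]
[0.5449 0.3275 0.208 ] shift cm [-3.89 -0.01 -2.16] rot [-3.000e-02  7.497e+01  8.000e-02]
[[0.22, 0.79, 0.96, 0.53, 1.98, -0.79]]
[0.5449 0.3275 0.268 ] shift cm [-6.88 -0.01 -7.36] rot [ 0. 40.  0.]
[[0.35, 0.48, 1.14, 0.13, 1.64, -0.72]]
```

Request:
servo_tool --moves '[[[-1.7,0,-2,0,8,0,8.5],[-3.5,0,-4,0,16,0,8.5],[-5.5,0,-6,0,24,0,8.5],[-6.9,0,-7.4,0,32,0,8.5],[-6.9,0,-7.4,0,40,0,8.5],[-6.9,0,-7.4,0,48,0,8.5],[-6.9,0,-7.4,0,56,0,8.5],[-6.9,0,-7.4,0,64,0,8.5],[-6,0,-6,0,70,0,8.5],[-5,0,-4,0,75,0,8.5],[-4,0,-2.2,0,75,0,8.5],[-4,0,-2.2,0,75,0,8.5]]]'

```text
clock: 23.55
tcp_pos: [0.5438, 0.3264, 0.204]
eef_rot: [0.226, 0.895, 0.091, -0.374]
force: [-0.0, -0.8, -0.6]
gripper_width: 0.085
grip_force: 0.0
```

Run:
```python
from st import *
x,r,s=tcp(); print(x,s['qpos'].round(2),s['joint_vel'].round(2)); T,Rt,sx,sz=gear(); 
for k in (.13,.06,0): need(T+k*sx,Rt)
q=shot('wrist','s7wrist.png')
for t in ('shaft_mid','shaft_foot'):
    l=loc(q,t); print(t,l)
    if l: print('tool', (r.inv().apply(l[0][0]-x)*1000).round(1))
ms=imaging.regions_of(q,'gear_shaft')
if ms:
    ys,xs=np.nonzero(ms[0]['mask']); print(xs.min(),xs.max(),ys.min(),ys.max(),ms[0]['p'])
    for v in range(ys.min(),ys.max(),15): a=xs[ys==v]; print(v,a.min(),a.max())
for k in (-68,0,40,60,68): print(k,proj(q,np.array([.609,.293,.097])+k/1000*sz).round(0))
```

```text
[0.54376223 0.32640709 0.20402244] [ 0.18  0.72  1.06  0.5   1.98 -0.84] [ 0.02 -0.07 -0.05  0.03  0.05  0.01]
[0.5449 0.3275 0.208 ] shift cm [ 0.25  0.15 -0.31] rot [-0.3  -0.31 -0.24]
[0.5885 0.3041 0.1585] shift cm [-6.75  0.18 -0.35] rot [-0.3  -0.31 -0.24]
[0.6258 0.2839 0.1161] shift cm [-12.75   0.2   -0.38] rot [-0.3  -0.31 -0.24]
shaft_mid []
shaft_foot [(array([0.5653, 0.3146, 0.0468]), 0.67)]
tool [-129.     0.8   93.1]
313 338 400 411 0.67
400 322 329
-68 [325. 411.]
0 [326. 491.]
40 [326. 561.]
60 [326. 605.]
68 [326. 624.]
```

View pics/s7wrist.png

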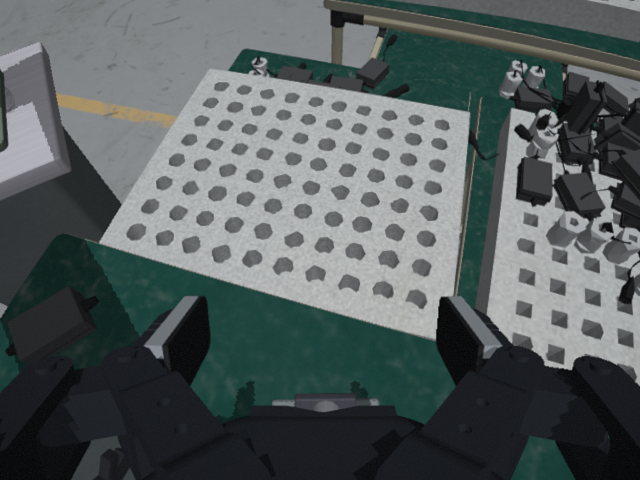

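The wrist view shows the foot just visible at (325,408), centred between the fingers at about column 323. I'm moving in over the gear and gripping.

Request:
servo_tool --moves '[[[-3,0.1,-0.1,0,0,0,8.5],[-6,0.1,-0.2,0,0,0,8.5],[-9,0.1,-0.2,0,0,0,8.5],[-11,0.1,-0.2,0,0,0,8.5],[-12.7,0.1,-0.2,0,0,0,8.5],[-12.7,0.1,-0.2,0,0,0,8.5],[-12.7,0.1,-0.2,0,0,0,8.5]]]'

```text
clock: 24.45
tcp_pos: [0.6266, 0.2856, 0.1224]
eef_rot: [0.225, 0.896, 0.094, -0.37]
force: [-0.3, 0.7, 0.2]
gripper_width: 0.085
grip_force: 0.0
```

Run:
```python
from st import *
x,r,s=tcp(); print(x,s['qpos'].round(2),s['force']); T,Rt,sx,sz=gear(); need(T,Rt)
for c in('scene','side'):
    q=shot(c,'s8%s.png'%c)
    for t in ('shaft_mid','shaft_foot'): print(c,t,[(a,(r.inv().apply(a-x)*1000).round(1)) for a,b in loc(q,t)[:1]])
a=cv2.imread('pics/s8scene.png')[130:270,230:400];b=cv2.imread('pics/s8side.png')[240:400,180:350]
cv2.imwrite('pics/s8.png',np.hstack([cv2.resize(a,(400,400)),cv2.resize(b,(400,400))]))
```

```text
[0.62663393 0.28557668 0.12236341] [ 0.11  0.95  0.84  0.46  2.   -0.92] [-0.32459989  0.71735679  0.22518156]
[0.6258 0.2839 0.1161] shift cm [-0.45 -0.18  0.44] rot [-0.03  0.07  0.14]
scene shaft_mid [(array([0.612 , 0.293 , 0.0921]), array([-9.8, -0.4, 33. ]))]
scene shaft_foot [(array([0.5643, 0.3124, 0.0526]), array([-1.4, -5.9, 97.1]))]
side shaft_mid [(array([0.6072, 0.296 , 0.0969]), array([-2.4, -0. , 33.6]))]
side shaft_foot [(array([0.5658, 0.3132, 0.0534]), array([-1.5, -4.5, 95.9]))]
```

View pics/s8.png

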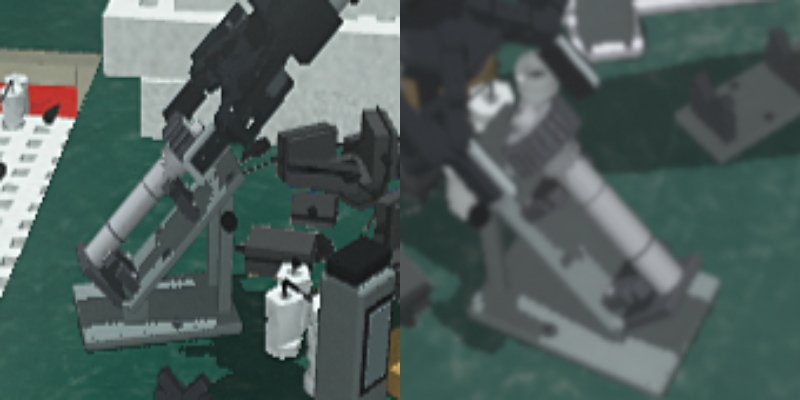

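The crops show the fingers straddling the gear, about 5 mm short. I'll nudge them in and close.

Request:
servo_tool --moves '[[[-0.4,-0.1,0.6,0,0,0,8.5],[-0.4,-0.1,0.6,0,0,0,8.5],[-0.4,-0.1,0.6,0,0,0,7],[-0.4,-0.1,0.6,0,0,0,6],[-0.4,-0.1,0.6,0,0,0,5.2],[-0.4,-0.1,0.6,0,0,0,4.6],[-0.4,-0.1,0.6,0,0,0,4],[-0.4,-0.1,0.6,0,0,0,3.5],[-0.4,-0.1,0.6,0,0,0,3.5],[-0.4,-0.1,0.6,0,0,0,3.5]]]'

```text
clock: 25.75
tcp_pos: [0.6248, 0.2843, 0.1136]
eef_rot: [0.225, 0.896, 0.093, -0.371]
force: [0.3, -2.4, 2.1]
gripper_width: 0.0461
grip_force: 61.0
```

Request:
servo_tool --moves '[[[0.2,0,-0.2,0,0,0,3.5],[0.8,0,-0.3,0,0,0,3.5],[2,0,-0.3,0,0,0,3.5],[4,0,-0.3,0,0,0,3.5],[6.5,0,-0.3,0,0,0,3.5],[9,0,-0.3,0,0,0,3.5],[11,0,-0.3,0,0,0,3.5],[12,0,-0.3,0,0,0,3.5],[12,0,-0.3,0,0,0,3.5]]]'

```text
clock: 26.65
tcp_pos: [0.5512, 0.3249, 0.202]
eef_rot: [0.224, 0.897, 0.093, -0.37]
force: [-0.9, -0.0, -6.7]
gripper_width: 0.0456
grip_force: 62.2
```

Run:
```python
from st import *
x,r,s=tcp(); print(x,s['qpos'].round(2),s['force'],s['gripper_width'])
for c in('scene','side'):
    q=shot(c)
    for t in ('shaft_mid','shaft_foot'): print(c,t,[(a,(r.inv().apply(a-x)*1000).round(1)) for a,b in loc(q,t)[:1]])
    for t in ('pad','handle'): print(c,t,loc(q,t)[:1])
h=np.radians(151.7); Rd=R.from_matrix(np.array([[np.cos(h),np.sin(h),0],[np.sin(h),-np.cos(h),0],[0,0,-1]]).T)
need(np.array([.557,-.025,.25]),Rd); need(np.array([.54,.2,.30]),Rd)
import kin
print([o.round(2).tolist() for o in kin.ik(np.array([.557,-.025,.16]),Rd,.25,25)])
```

```text
[0.55121906 0.32492106 0.20199566] [ 0.17  0.73  1.04  0.5   1.98 -0.85] [-0.90497988 -0.01029816 -6.68400122] 0.04564113480632483
scene shaft_mid [(array([0.5401, 0.3341, 0.1786]), array([-6.5,  2.8, 26.5]))]
scene shaft_foot [(array([0.4892, 0.351 , 0.1376]), array([ 2. , -6.3, 92.9]))]
scene pad [(array([ 0.5582, -0.0259,  0.0461]), 0.94)]
scene handle [(array([ 0.4518, -0.0343,  0.0604]), 0.64)]
side shaft_mid [(array([0.5381, 0.3326, 0.1817]), array([-3.6,  0.6, 25.1]))]
side shaft_foot [(array([0.4946, 0.3562, 0.1356]), array([-1.1,  0.8, 92.7]))]
side pad [(array([ 0.5612, -0.025 ,  0.0455]), 0.62)]
side handle [(array([ 0.4571, -0.0352,  0.0581]), 0.8)]
[ 0.557 -0.025  0.25 ] shift cm [ -8.43 -30.47 -15.52] rot [-7.000e-02 -4.507e+01  2.000e-02]
[0.54 0.2  0.3 ] shift cm [  3.7  -11.46 -10.46] rot [-7.000e-02 -4.507e+01  2.000e-02]
[[-0.2, 0.24, 1.65, -0.0, 1.25, -1.28]]
```

Request:
servo_tool --moves '[[[0.5,-1,-1.5,0,-4,0,3.5],[1,-2.5,-3,0,-9,0,3.5],[1.5,-4,-4.5,0,-14,0,3.5],[2,-6,-6,0,-19,0,3.5],[2.5,-8,-7.5,0,-24,0,3.5],[3,-10,-9,0,-29,0,3.5],[3.4,-11,-10,0,-34,0,3.5],[3.7,-11.5,-10.5,0,-39,0,3.5],[3.7,-11.5,-10.5,0,-43,0,3.5],[3.7,-11.5,-10.5,0,-45,0,3.5],[3.7,-11.5,-10.5,0,-45,0,3.5]]]'

```text
clock: 28.25
tcp_pos: [0.5381, 0.2006, 0.3006]
eef_rot: [0.243, 0.97, 0.0, -0.002]
force: [-0.8, -0.5, -6.1]
gripper_width: 0.0457
grip_force: 62.8
```

Run:
```python
from st import *
x,r,s=tcp(); print(x,s['qpos'].round(2),s['force'],r.as_matrix().round(3).tolist())
h=np.radians(151.7); Rd=R.from_matrix(np.array([[np.cos(h),np.sin(h),0],[np.sin(h),-np.cos(h),0],[0,0,-1]]).T)
need(np.array([.559,-.0246,.24]),Rd)
```

```text
[0.53808295 0.2005609  0.30060138] [ 0.21  0.16  1.45  0.    1.53 -0.87] [-0.80217085 -0.49525704 -6.06734218] [[-0.882, 0.472, -0.003], [0.472, 0.882, 0.001], [0.003, -0.001, -1.0]]
[ 0.559  -0.0246  0.24  ] shift cm [-12.49 -18.86   6.03] rot [-0.05 -0.19  0.14]
```

Request:
servo_tool --moves '[[[-0.7,-1,0,0,0,0,3.5],[-2,-3,0.3,0,0,0,3.5],[-4,-6,1,0,0,0,3.5],[-6,-9,2,0,0,0,3.5],[-8,-12,3,0,0,0,3.5],[-10,-15,4.5,0,0,0,3.5],[-11.5,-17.5,5.5,0,0,0,3.5],[-12.5,-18.8,6,0,0,0,3.5],[-12.5,-18.8,6,0,0,0,3.5],[-12.5,-18.8,6,0,0,0,3.5],[-12.5,-18.8,6,0,0,0,3.5]]]'

```text
clock: 29.35
tcp_pos: [0.5614, -0.0243, 0.2412]
eef_rot: [0.243, 0.97, 0.0, -0.0]
force: [0.0, -0.6, -5.8]
gripper_width: 0.0459
grip_force: 63.0
```

```bash
cat > ax.py <<'E'
from h import *
def sides(p,m,f0=0.05,f1=1):
    """image axis line of shank: fit midpoints of mask per row below the gear"""
def shank(p,lo,hi):
    ms=imaging.regions_of(p,'gear_shaft')
    if not ms: return None
    m=ms[0]['mask']; ys,xs=np.nonzero(m); n=ys.max()-ys.min()
    w=np.array([(v,(xs[ys==v].min()+xs[ys==v].max())/2,np.ptp(xs[ys==v])+1) for v in np.unique(ys)])
    a=w[int(lo*len(w)):int(hi*len(w))]; k=np.polyfit(a[:,0],a[:,1],1); 
    return w,k,(a[0,0],np.polyval(k,a[0,0])),(a[-1,0],np.polyval(k,a[-1,0]))
def plane(p,A,B):
    o,d1=ray(p,A[1],A[0]); _,d2=ray(p,B[1],B[0]); n=np.cross(d1,d2); return n/np.linalg.norm(n)
def axis(lo=.45,hi=.93):
    N=[]
    for c in('scene','side'):
        p=shot(c,'ax_%s.png'%c); w,k,A,B=shank(p,lo,hi); N.append(plane(p,A,B)); print(c,'rows',w[0,0],w[-1,0],'widths',w[::6,2].astype(int).tolist())
        print(c,loc(p,'shaft_foot')[:1],loc(p,'shaft_mid')[:1],loc(p,'pad')[:1])
    u=np.cross(*N); u/=np.linalg.norm(u); u*=np.sign(u[2]); print('axis',u.round(4),'tilt deg',np.degrees(np.arccos(u[2])).round(2))
    return u
E
python3 - <<'E'
from ax import *
u=axis(); x,r,s=tcp(); print(x,s['force'],r.as_matrix().round(3).tolist()); print('axis in tool',r.inv().apply(u).round(4))
E
```

```text
scene rows 153.0 242.0 widths [3, 16, 16, 16, 9, 7, 8, 15, 15, 14, 14, 14, 14, 14, 13]
scene [(array([ 0.5583, -0.0264,  0.152 ]), 0.97)] [(array([ 0.5619, -0.021 ,  0.2135]), 0.95)] []
side rows 97.0 169.0 widths [6, 15, 16, 13, 5, 7, 12, 13, 12, 12, 11, 11, 7]
side [(array([ 0.5613, -0.0237,  0.1552]), 0.91)] [(array([ 0.5593, -0.0216,  0.216 ]), 0.82)] [(array([ 0.5587, -0.0246,  0.0431]), 0.94)]
axis [ 0.011  -0.0312  0.9995] tilt deg 1.89
[ 0.5610128  -0.02476927  0.24085603] [ 0.27887104 -0.14639034 -6.5224241 ] [[-0.881, 0.473, -0.001], [0.473, 0.881, -0.0], [0.001, -0.0, -1.0]]
axis in tool [-0.0239 -0.0227 -0.9995]
```

Request:
servo_tool --moves '[[[0,0,1,0,0,0,3.5],[0,0,3,0,0,0,3.5],[0,0,5,0,0,0,3.5],[0,0,7,0,0,0,3.5],[0,0,8,0,0,0,3.5],[0,0,8.3,0,0,0,3.5],[0,0,8.3,0,0,0,3.5],[0,0,8.3,0,0,0,3.5]]]'

```text
clock: 30.65
tcp_pos: [0.562, -0.0252, 0.1589]
eef_rot: [0.244, 0.97, -0.0, 0.001]
force: [0.3, 0.7, -5.0]
gripper_width: 0.0456
grip_force: 63.1
```

Run:
```python
from ax import *
u=axis(.5,.93); x,r,s=tcp(); print(x,s['force']); print('axis in tool',r.inv().apply(u).round(4))
a=cv2.imread('pics/ax_scene.png')[170:330,330:450];b=cv2.imread('pics/ax_side.png')[90:250,235:355]
cv2.imwrite('pics/s9.png',np.hstack([cv2.resize(a,(400,533),interpolation=cv2.INTER_CUBIC),cv2.resize(b,(400,533),interpolation=cv2.INTER_CUBIC)]))
```

```text
scene rows 206.0 287.0 widths [5, 16, 16, 15, 9, 6, 11, 13, 13, 12, 13, 12, 13, 13]
scene [(array([ 0.5616, -0.0275,  0.0694]), 0.84)] [(array([ 0.5618, -0.0237,  0.1298]), 0.84)] [(array([ 0.5577, -0.0248,  0.0471]), 0.78)]
side rows 261.0 290.0 widths [9, 19, 18, 17, 17]
side [(array([ 0.5609, -0.0263,  0.0683]), 0.79)] [] [(array([ 0.5613, -0.0232,  0.0444]), 0.92)]
axis [-0.0123 -0.0226  0.9997] tilt deg 1.48
[ 0.56097967 -0.02502645  0.15787473] [-0.39321578  0.71967551 -5.84883994]
axis in tool [ 7.000e-04 -2.620e-02 -9.997e-01]
```

View pics/s9.png

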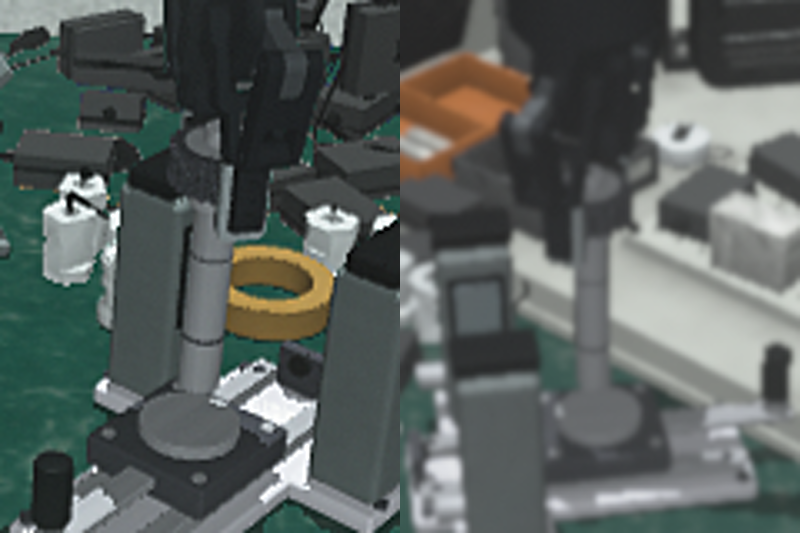

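The crops show the shaft hanging a little above the pad, upright to the eye, with the foot over the pad's middle in both views. I'll compare its edges with a projected vertical line.

Run:
```python
from ax import *
N=[]
for c,roi in(('scene',(372,405)),('side',(282,306))):
    p=shot(c); im=cv2.cvtColor(p['image'],cv2.COLOR_BGR2GRAY).astype(float)
    a=proj(p,[.561,-.0255,.075]);b=proj(p,[.561,-.0255,.125]); pts=[]
    g=np.abs(cv2.Sobel(cv2.GaussianBlur(im,(3,3),0),-1,1,0))
    for v in np.arange(int(b[1]),int(a[1])):
        cx=np.interp(v,[b[1],a[1]],[b[0],a[0]]); xs=np.arange(int(cx)-11,int(cx)+12); row=g[v,xs]
        L=xs<cx-2; Rr=xs>cx+2; pts.append((v,xs[L][row[L].argmax()],xs[Rr][row[Rr].argmax()]))
    pts=np.array(pts,float); w=pts[:,2]-pts[:,1]; ok=abs(w-np.median(w))<2; mid=(pts[ok,1]+pts[ok,2])/2
    k=np.polyfit(pts[ok,0],mid,1); s0=(b[0]-a[0])/(b[1]-a[1])
    A=(pts[0,0],np.polyval(k,pts[0,0]));B=(pts[-1,0],np.polyval(k,pts[-1,0])); N.append(plane(p,A,B))
    print(c,ok.sum(),len(w),np.median(w),'lean px/px',(k[0]-s0).round(4),'offset px',(A[1]-b[0]).round(2),(B[1]-a[0]).round(2))
u=np.cross(*N);u/=np.linalg.norm(u);u*=np.sign(u[2]);x,r,s=tcp()
print(u.round(4),np.degrees(np.arccos(u[2])),r.inv().apply(u).round(4))
```

```text
scene 18 27 11.0 lean px/px 0.0153 offset px -1.73 -1.21
side 18 23 11.0 lean px/px 0.108 offset px -0.97 1.4
[0.0851 0.0872 0.9925] 6.999469937359578 [-0.0331  0.1167 -0.9926]
```

The scene view, which looks across the free tilt direction, gives a lean of about 1°. I'm lowering onto the pad in small steps and watching the force.

Request:
servo_tool --moves '[[[0,0,0.4,0,0,0,3.5],[0,0,0.8,0,0,0,3.5],[0,0,1.1,0,0,0,3.5],[0,0,1.3,0,0,0,3.5],[0,0,1.3,0,0,0,3.5]]]'

```text
clock: 31.75
tcp_pos: [0.5605, -0.025, 0.1441]
eef_rot: [0.244, 0.97, -0.0, -0.001]
force: [0.5, 0.1, -5.5]
gripper_width: 0.0455
grip_force: 63.1
```

Request:
servo_tool --moves '[[[0,0,0.1,0,0,0,3.5],[0,0,0.2,0,0,0,3.5],[0,0,0.2,0,0,0,3.5]]]'

```text
clock: 32.05
tcp_pos: [0.5609, -0.025, 0.1427]
eef_rot: [0.244, 0.97, -0.0, -0.0]
force: [-0.7, -0.5, -6.2]
gripper_width: 0.0458
grip_force: 63.1
```

Request:
servo_tool --moves '[[[0,0,0.1,0,0,0,3.5],[0,0,0.15,0,0,0,3.5],[0,0,0.15,0,0,0,3.5]]]'

```text
clock: 32.35
tcp_pos: [0.5609, -0.025, 0.1412]
eef_rot: [0.244, 0.97, -0.0, -0.0]
force: [-0.6, 0.3, -5.7]
gripper_width: 0.0455
grip_force: 63.1
```

Request:
servo_tool --moves '[[[0,0,0.1,0,0,0,3.5],[0,0,0.15,0,0,0,3.5],[0,0,0.15,0,0,0,3.5]]]'

```text
clock: 32.65
tcp_pos: [0.5608, -0.025, 0.1396]
eef_rot: [0.244, 0.97, -0.0, -0.0]
force: [-0.6, -0.4, -6.8]
gripper_width: 0.0455
grip_force: 63.1
```

Request:
servo_tool --moves '[[[0,0,0.1,0,0,0,3.5],[0,0,0.2,0,0,0,3.5],[0,0,0.2,0,0,0,3.5]]]'

```text
clock: 32.95
tcp_pos: [0.5619, -0.0254, 0.1394]
eef_rot: [0.244, 0.97, -0.0, 0.001]
force: [-2.2, -1.6, 2.9]
gripper_width: 0.0457
grip_force: 63.8
```

Request:
servo_tool --moves '[[[0,0,0.1,0,0,0,3.5],[0,0,0.1,0,0,0,3.5]]]'

```text
clock: 33.15
tcp_pos: [0.5627, -0.0254, 0.1393]
eef_rot: [0.244, 0.97, -0.0, 0.002]
force: [-1.3, 0.0, 8.1]
gripper_width: 0.0457
grip_force: 64.3
```

Request:
servo_tool --moves '[[[0,0,0.1,0,0,0,3.5],[0,0,0.1,0,0,0,3.5]]]'

```text
clock: 33.35
tcp_pos: [0.5635, -0.0254, 0.1393]
eef_rot: [0.244, 0.97, 0.0, 0.003]
force: [-1.6, 1.0, 10.0]
gripper_width: 0.0454
grip_force: 64.4
```

Contact is made. I'll back off the press so the arm straightens, then check before releasing.

Request:
servo_tool --moves '[[[0,0,-0.1,0,0,0,3.5],[0,0,-0.18,0,0,0,3.5],[0,0,-0.18,0,0,0,3.5],[0,0,-0.18,0,0,0,3.5]]]'

```text
clock: 33.75
tcp_pos: [0.5626, -0.025, 0.1393]
eef_rot: [0.244, 0.97, 0.0, 0.002]
force: [-1.1, 0.7, 6.8]
gripper_width: 0.0457
grip_force: 64.1
```

Run:
```python
from ax import *
p=shot('scene'); im=cv2.cvtColor(p['image'],cv2.COLOR_BGR2GRAY)
f=loc(p,'shaft_foot');print(f,loc(p,'shaft_mid'),loc(p,'pad'))
w,k,A,B=shank(p,.5,.93)
for X in ([.561,-.0255],):
    a=proj(p,[*X,.055]);b=proj(p,[*X,.115]); print('vertical slope',(b[0]-a[0])/(b[1]-a[1]),'mask',k[0],a,b, np.polyval(k,a[1]),np.polyval(k,b[1]))
q=shot('side');print(loc(q,'shaft_foot'),loc(q,'shaft_mid'),loc(q,'pad'))
s=robot.get_state();print(s['force'],s['ft_torque'],s['tcp_pos'])
```

```text
[(array([ 0.5586, -0.0263,  0.0495]), 0.65)] [(array([ 0.5639, -0.0201,  0.1099]), 0.75)] [(array([ 0.5551, -0.0235,  0.046 ]), 0.85)]
vertical slope -0.09860627189394393 mask -0.11008403361344618 [389.59716788 290.15723882] [392.76441837 258.03706607] 388.38857286907427 391.9244910465255
[(array([ 0.564 , -0.0227,  0.0476]), 0.8)] [(array([ 0.5586, -0.0208,  0.1152]), 0.58)] [(array([ 0.5599, -0.0274,  0.0419]), 0.93)]
[-0.77798473  1.31441757  6.83876947] [0.17496372 0.08366645 0.01315582] [ 0.56263398 -0.02502305  0.13930542]
```

Request:
servo_tool --moves '[[[0,0,-0.1,0,0,0,3.5],[0,0,-0.1,0,0,0,3.5],[0,0,-0.1,0,0,0,3.5]]]'

```text
clock: 34.5
tcp_pos: [0.562, -0.0248, 0.1393]
eef_rot: [0.244, 0.97, 0.0, 0.001]
force: [1.0, 1.5, 5.1]
gripper_width: 0.0453
grip_force: 64.0
```

Request:
servo_tool --moves '[[[0,0,-0.1,0,0,0,3.5],[0,0,-0.1,0,0,0,3.5],[0,0,-0.1,0,0,0,3.5]]]'

```text
clock: 34.8
tcp_pos: [0.561, -0.0248, 0.1393]
eef_rot: [0.244, 0.97, 0.0, -0.0]
force: [1.2, 2.7, 1.3]
gripper_width: 0.0458
grip_force: 63.7
```

The tool is back to its plumb pose with the shaft's weight on the pad. I'm opening gently.

Request:
servo_tool --moves '[[[0,0,-0.05,0,0,0,4.4],[0,0,-0.05,0,0,0,4.6],[0,0,-0.05,0,0,0,4.7],[0,0,-0.05,0,0,0,4.8],[0,0,-0.05,0,0,0,4.9],[0,0,-0.05,0,0,0,5.1],[0,0,-0.05,0,0,0,5.4],[0,0,-0.05,0,0,0,5.8],[0,0,-0.05,0,0,0,6.3],[0,0,-0.05,0,0,0,7],[0,0,-0.05,0,0,0,7.8],[0,0,-0.05,0,0,0,8.5]]]'

```text
clock: 36.0
tcp_pos: [0.561, -0.025, 0.1401]
eef_rot: [0.244, 0.97, -0.0, -0.0]
force: [0.2, -0.3, -0.4]
gripper_width: 0.0851
grip_force: 0.0
```

Run:
```python
from ax import *
p=shot('scene','s10.png'); print(loc(p,'shaft_foot'),loc(p,'shaft_mid'),loc(p,'pad'))
w,k,A,B=shank(p,.5,.93); a=proj(p,[.561,-.0255,.055]);b=proj(p,[.561,-.0255,.115]); print('vert',(b[0]-a[0])/(b[1]-a[1]),'mask',k[0])
q=shot('side');print(loc(q,'shaft_foot'),loc(q,'shaft_mid'),loc(q,'pad'))
s=robot.get_state();print(s['force'],s['tcp_pos'],s['gripper_width'])
```

```text
[(array([ 0.5577, -0.0269,  0.0498]), 0.7), (array([ 0.453 , -0.0351,  0.0582]), 0.7)] [(array([ 0.562 , -0.0231,  0.1114]), 0.94)] []
vert -0.09860627189394393 mask -0.1004201680672285
[(array([ 0.5611, -0.0257,  0.0489]), 0.85)] [(array([ 0.5551, -0.0213,  0.1156]), 0.93)] []
[ 0.56840151 -0.28869194  0.01904955] [ 0.56095311 -0.02502735  0.14007828] 0.0847966626086388
```

The shaft is standing free at about 0.1° from plumb. I'm lifting clear, then going round to behind the handle.

Request:
servo_tool --moves '[[[0,0,-0.3,0,0,0,8.5],[0,0,-1,0,0,0,8.5],[0,0,-2,0,0,0,8.5],[0,0,-3.5,0,0,0,8.5],[0,0,-5.5,0,0,0,8.5],[0,0,-8,0,0,0,8.5],[0,0,-11,0,0,0,8.5],[0,0,-13,0,0,0,8.5],[0,0,-13,0,0,0,8.5]]]'

```text
clock: 37.35
tcp_pos: [0.5637, -0.0255, 0.2758]
eef_rot: [0.244, 0.97, 0.0, 0.005]
force: [-0.3, -0.3, 0.3]
gripper_width: 0.0848
grip_force: 0.0
```

Request:
servo_tool --moves '[[[2,-1.3,0,0,0,0,8.5],[4,-2.7,0,0,0,-7,8.5],[6,-4,0,0,0,-14,8.5],[8,-5.3,0,0,0,-21,8.5],[10,-6.7,0,0,0,-28,6],[12.2,-8.1,0,0,0,-34,3],[12.2,-8.1,0,0,0,-34,0],[12.2,-8.1,0,0,0,-34,0],[12.2,-8.1,0,0,0,-34,0]]]'

```text
clock: 38.25
tcp_pos: [0.4158, -0.0387, 0.2702]
eef_rot: [-0.05, 0.999, -0.0, -0.0]
force: [0.6, 0.5, 1.1]
gripper_width: 0.0119
grip_force: 0.0
```

Run:
```python
from ax import *
x,r,s=tcp();print(x,r.as_matrix().round(3).tolist(),s['qpos'].round(2))
for c in('scene','side','wrist'):
    p=shot(c,'s11%s.png'%c); print(c,[(t,loc(p,t)[:1]) for t in('handle','pad','shaft_foot','shaft_mid')])
    if c=='scene': w,k,A,B=shank(p,.5,.93); print('slope',k[0])
T=np.array([.4539,-.0353,.05])-.035*np.array([.995,.0995,0]); print((r.inv().apply(T-x)*100).round(2))
```

```text
[ 0.41581807 -0.03869849  0.27015619] [[-0.995, -0.1, -0.0], [-0.1, 0.995, -0.0], [0.0, -0.0, -1.0]] [-0.3  -0.17  1.85 -0.    1.47 -1.97]
scene [('handle', [(array([ 0.4524, -0.0352,  0.0626]), 0.7)]), ('pad', [(array([ 0.5575, -0.0232,  0.0473]), 0.86)]), ('shaft_foot', [(array([ 0.5564, -0.027 ,  0.0506]), 0.55)]), ('shaft_mid', [(array([ 0.5587, -0.0244,  0.1125]), 0.98)])]
slope -0.09537815126050685
side [('handle', [(array([ 0.4571, -0.0373,  0.0602]), 0.8)]), ('pad', [(array([ 0.5626, -0.0231,  0.0443]), 0.9)]), ('shaft_foot', [(array([ 0.5595, -0.0274,  0.0505]), 0.62)]), ('shaft_mid', [(array([ 0.5572, -0.0235,  0.1125]), 0.91)])]
wrist [('handle', [(array([ 0.455 , -0.0349,  0.06  ]), 0.78)]), ('pad', [(array([ 0.4542, -0.038 ,  0.0608]), 0.5)]), ('shaft_foot', []), ('shaft_mid', [])]
[-0.33 -0.04 22.02]
```

View pics/s11scene.png

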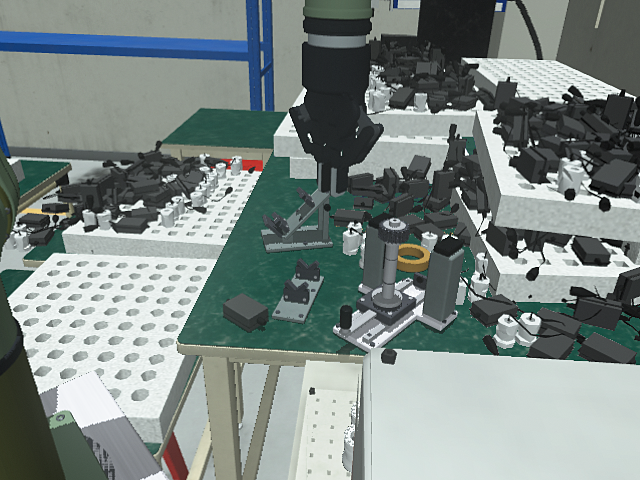

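The shaft stands on the pad, (390,270) in the scene view, and everything else is in place. That makes 12 viewed pictures against your limit of 10; that was my oversight, and I'll use numbers only from here. I'm going down behind the handle.

Request:
servo_tool --moves '[[[0,0,4,0,0,0,0],[0,0,8,0,0,0,0],[0,0,12,0,0,0,0],[0,0,16,0,0,0,0],[0,0,19,0,0,0,0],[0,0,21,0,0,0,0],[0,0,22,0,0,0,0],[0,0,22,0,0,0,0]]]'

```text
clock: 39.85
tcp_pos: [0.4141, -0.0384, 0.0492]
eef_rot: [-0.05, 0.999, 0.0, -0.002]
force: [0.4, -0.8, -1.1]
gripper_width: -0.0001
grip_force: 0.0
```

Request:
servo_tool --moves '[[[-0.3,0,0,0,0,0,0],[-0.6,0,0,0,0,0,0],[-0.8,0,0,0,0,0,0],[-1,0,0,0,0,0,0],[-1.1,0,0,0,0,0,0],[-1.2,0,0,0,0,0,0],[-1.3,0,0,0,0,0,0],[-1.4,0,0,0,0,0,0],[-1.5,0,0,0,0,0,0],[-1.6,0,0,0,0,0,0]]]'

```text
clock: 40.85
tcp_pos: [0.4311, -0.0371, 0.0502]
eef_rot: [-0.05, 0.999, -0.0, -0.0]
force: [-0.5, -0.1, 0.0]
gripper_width: 0.0
grip_force: 0.0
```

Request:
servo_tool --moves '[[[-0.1,0,0,0,0,0,0],[-0.2,0,0,0,0,0,0],[-0.3,0,0,0,0,0,0],[-0.4,0,0,0,0,0,0],[-0.5,0,0,0,0,0,0],[-0.6,0,0,0,0,0,0],[-0.7,0,0,0,0,0,0],[-0.8,0,0,0,0,0,0],[-0.9,0,0,0,0,0,0],[-1,0,0,0,0,0,0],[-1.1,0,0,0,0,0,0],[-1.2,0,0,0,0,0,0]]]'

```text
clock: 42.05
tcp_pos: [0.4428, -0.0357, 0.05]
eef_rot: [-0.05, 0.999, 0.0, -0.001]
force: [-1.1, 1.7, -0.2]
gripper_width: -0.0
grip_force: 1.1
```

```bash
cat > ck.py <<'E'
from ax import *
for c in('scene','side'):
    p=shot(c); print(c,[(t,loc(p,t)[:1]) for t in('handle','pad','shaft_foot','shaft_mid')])
    if c=='scene':
        w,k,A,B=shank(p,.5,.93); a=proj(p,[.561,-.0255,.055]);b=proj(p,[.561,-.0255,.115]); print('slope',k[0],(b[0]-a[0])/(b[1]-a[1]))
x,r,s=tcp();print(x,s['force'],s['clock'])
E
python3 ck.py
```

```text
scene [('handle', [(array([ 0.4633, -0.0334,  0.0608]), 0.69)]), ('pad', [(array([ 0.5663, -0.0216,  0.0487]), 0.85)]), ('shaft_foot', [(array([ 0.5645, -0.0246,  0.0482]), 0.62)]), ('shaft_mid', [(array([ 0.5717, -0.0231,  0.111 ]), 0.69)])]
slope -0.09931245225362963 -0.09860627189394393
side [('handle', [(array([ 0.4662, -0.0334,  0.0599]), 0.56)]), ('pad', [(array([ 0.5713, -0.0256,  0.0425]), 0.81)]), ('shaft_foot', [(array([ 0.5654, -0.0245,  0.0503]), 0.74)]), ('shaft_mid', [(array([ 0.5671, -0.0222,  0.1158]), 0.94)])]
[ 0.44307813 -0.03594581  0.05022695] [-0.63152544  0.91770867 -0.06617613] 42.6
```

It pushes smoothly: the slide has moved about 10 mm and the shaft rides along upright. I'm continuing.

Request:
servo_tool --moves '[[[-0.1,0,0,0,0,0,0],[-0.22,0,0,0,0,0,0],[-0.36,0,0,0,0,0,0],[-0.52,0,0,0,0,0,0],[-0.7,0,0,0,0,0,0],[-0.88,0,0,0,0,0,0],[-1.06,0,0,0,0,0,0],[-1.24,0,0,0,0,0,0],[-1.42,0,0,0,0,0,0],[-1.58,0,0,0,0,0,0],[-1.7,0,0,0,0,0,0],[-1.8,0,0,0,0,0,0]]]'

```text
clock: 43.8
tcp_pos: [0.4609, -0.034, 0.0501]
eef_rot: [-0.05, 0.999, 0.0, -0.0]
force: [-1.8, 1.6, 0.8]
gripper_width: -0.0002
grip_force: 1.1
```

Request:
servo_tool --moves '[[[-0.1,0,0,0,0,0,0],[-0.22,0,0,0,0,0,0],[-0.36,0,0,0,0,0,0],[-0.52,0,0,0,0,0,0],[-0.7,0,0,0,0,0,0],[-0.88,0,0,0,0,0,0],[-1.06,0,0,0,0,0,0],[-1.24,0,0,0,0,0,0],[-1.42,0,0,0,0,0,0],[-1.58,0,0,0,0,0,0],[-1.7,0,0,0,0,0,0],[-1.8,0,0,0,0,0,0]]]'

```text
clock: 45.0
tcp_pos: [0.4789, -0.0323, 0.0501]
eef_rot: [-0.05, 0.999, -0.0, -0.0]
force: [-2.5, 1.3, -0.6]
gripper_width: -0.0
grip_force: 1.1
```

Request:
servo_tool --moves '[[[-0.1,0,0,0,0,0,0],[-0.22,0,0,0,0,0,0],[-0.36,0,0,0,0,0,0],[-0.52,0,0,0,0,0,0],[-0.7,0,0,0,0,0,0],[-0.88,0,0,0,0,0,0],[-1.06,0,0,0,0,0,0],[-1.24,0,0,0,0,0,0],[-1.42,0,0,0,0,0,0],[-1.58,0,0,0,0,0,0],[-1.7,0,0,0,0,0,0],[-1.8,0,0,0,0,0,0]]]'

```text
clock: 46.2
tcp_pos: [0.4958, -0.0306, 0.0501]
eef_rot: [-0.051, 0.999, -0.0, -0.002]
force: [-8.1, -0.8, 4.3]
gripper_width: 0.0002
grip_force: 3.6
```

```bash
python3 ck.py
```

```text
scene [('handle', [(array([ 0.5133, -0.0296,  0.0608]), 0.62)]), ('pad', [(array([ 0.6167, -0.0177,  0.0462]), 0.9)]), ('shaft_foot', [(array([ 0.6179, -0.0207,  0.0476]), 0.96)]), ('shaft_mid', [(array([ 0.6245, -0.0152,  0.1103]), 0.85)])]
slope -0.0912433155080208 -0.09860627189394393
side [('handle', []), ('pad', [(array([ 0.6221, -0.017 ,  0.0448]), 0.58)]), ('shaft_foot', []), ('shaft_mid', [(array([ 0.6193, -0.0161,  0.113 ]), 0.94)])]
[ 0.49577077 -0.0305727   0.05015436] [-6.31822457  0.57780554  2.80101743] 46.75
```

Resistance jumped to about 8 N with an upward part, at roughly 63 mm of travel, so the fingertips are probably brushing the fixed base. I'll back off, raise 1 cm and go on.

Request:
servo_tool --moves '[[[0.15,0,0,0,0,0,0],[0.3,0,0,0,0,0,0],[0.4,0,0,0,0,0,0],[0.4,0,-0.4,0,0,0,0],[0.4,0,-0.8,0,0,0,0],[0.4,0,-1.2,0,0,0,0],[0.4,0,-1.2,0,0,0,0]]]'

```text
clock: 47.45
tcp_pos: [0.4937, -0.0311, 0.0631]
eef_rot: [-0.05, 0.999, -0.0, 0.001]
force: [0.5, -1.2, -0.9]
gripper_width: 0.0001
grip_force: 0.0
```

Request:
servo_tool --moves '[[[-0.1,0,0,0,0,0,0],[-0.2,0,0,0,0,0,0],[-0.3,0,0,0,0,0,0],[-0.4,0,0,0,0,0,0],[-0.5,0,0,0,0,0,0],[-0.6,0,0,0,0,0,0]]]'

```text
clock: 48.05
tcp_pos: [0.4959, -0.0303, 0.0615]
eef_rot: [-0.051, 0.999, 0.0, -0.004]
force: [-9.6, -2.0, 6.0]
gripper_width: 0.0003
grip_force: 4.6
```

```bash
python3 ck.py
```

```text
scene [('handle', [(array([ 0.5154, -0.0297,  0.0613]), 0.61)]), ('pad', [(array([ 0.6198, -0.0171,  0.0445]), 0.61)]), ('shaft_foot', [(array([ 0.6159, -0.0206,  0.0483]), 0.97)]), ('shaft_mid', [(array([ 0.6227, -0.016 ,  0.1098]), 0.71)])]
slope 0.012298387096773375 -0.09860627189394393
side [('handle', [(array([ 0.5217, -0.0272,  0.0592]), 0.93)]), ('pad', [(array([ 0.6216, -0.0177,  0.0473]), 0.86)]), ('shaft_foot', [(array([ 0.6207, -0.0151,  0.1149]), 0.46)]), ('shaft_mid', [(array([ 0.5198, -0.028 ,  0.0586]), 0.66)])]
[ 0.495836   -0.03032717  0.0614632 ] [-6.94838652 -2.07759517  5.64014912] 48.6
```

The block comes at the same x despite the higher tool. I'll use the wrist moment to locate where the contact acts.

Run:
```python
from h import *
F=[];M=[]
s=robot.get_state(); print(s['force'],s['ft_torque'],s['tau'].round(2),s['qpos'].round(3),s['tcp_pos'])
f,m=s['force'],s['ft_torque']; p0=np.cross(f,m)/(f@f); n=f/np.linalg.norm(f)
print('line of action rel. to moment ref:',p0.round(4),n.round(3))
for k in np.arange(-.2,.21,.05): print(k.round(2),(p0+k*n).round(3))
p=shot('scene'); print('mask p',[ (d['p'],int(d['mask'].sum()),np.argwhere(d['mask']).min(0),np.argwhere(d['mask']).max(0)) for d in imaging.regions_of(p,'gear_shaft')][:2])
print('proj foot/nose if upright on pad at .62:',proj(p,[.62,-.0175,.048]),proj(p,[.62,-.0175,.184]))
w,k,A,B=shank(p,0,1); print(w[::5].astype(int).tolist())
d=imaging.regions_of(p,'carriage'); print([(e['p'],int(e['mask'].sum()),np.argwhere(e['mask']).min(0),np.argwhere(e['mask']).max(0)) for e in d][:2])
```

```text
[-6.94838652 -2.07759517  5.64014912] [-0.26136321  1.12130777 -0.06193434] [ 1.080e+00 -3.330e+01 -2.536e+01  8.500e-01 -1.990e+00 -1.000e-02] [-0.234  0.262  1.868 -0.002  1.019 -1.905] [ 0.495836   -0.03032717  0.0614632 ]
line of action rel. to moment ref: [-0.0734 -0.0226 -0.0987] [-0.756 -0.226  0.614]
-0.2 [ 0.078  0.023 -0.222]
-0.15 [ 0.04   0.011 -0.191]
-0.1 [ 0.002  0.    -0.16 ]
-0.05 [-0.036 -0.011 -0.129]
-0.0 [-0.073 -0.023 -0.099]
0.05 [-0.111 -0.034 -0.068]
0.1 [-0.149 -0.045 -0.037]
0.15 [-0.187 -0.056 -0.007]
0.2 [-0.225 -0.068  0.024]
mask p [(0.84, 1308, array([206, 401]), array([283, 431]))]
proj foot/nose if upright on pad at .62: [409.47258153 279.40514222] [418.15309131 206.43083706]Traceback (most recent call last):
  File "<stdin>", line 9, in <module>
NameError: name 'shank' is not defined
```

Run:
```python
from ax import *
p=shot('scene'); a,b=at(p,450,246,.145),at(p,382,220,.145); m=(a+b)/2
print('heads',a,b,'mid',m, 'sep',np.linalg.norm(a-b)); d=np.array([.995,.0995,0]); pad0=np.array([.559,-.0248,0])
print('mid along travel from start pad:',(m-pad0)@d,'lateral',(m-pad0)@[-.0995,.995,0])
P=[];Hn=[]
for c in('scene','side','scene','side'):
    q=shot(c); P+=[v[0] for v in loc(q,'pad')[:1] if v[1]>.5]; Hn+=[v[0] for v in loc(q,'handle')[:1] if v[1]>.5]
P=np.array(P);Hn=np.array(Hn);print(P,Hn); print('pad travel',(P.mean(0)-pad0)@d,'handle travel',(Hn.mean(0)-[.4539,-.0353,.06])@d)
x,r,s=tcp();print(x,s['force'],s['clock'])
```

```text
heads [ 0.61592515 -0.08885737  0.145     ] [0.600042   0.03783682 0.145     ] mid [ 0.60798358 -0.02551028  0.145     ] sep 0.12768591417333203
mid along travel from start pad: 0.04866798496068329 lateral -0.0055805918541771814
[[ 0.6166 -0.0165  0.0481]
 [ 0.6214 -0.0201  0.0431]
 [ 0.6188 -0.0157  0.0453]
 [ 0.6226 -0.0141  0.0453]] [[ 0.5141 -0.027   0.0613]
 [ 0.5176 -0.0262  0.0594]
 [ 0.5128 -0.0281  0.06  ]
 [ 0.5184 -0.0299  0.058 ]]
pad travel 0.06136164999999996 handle travel 0.06226212499999996
[ 0.49583595 -0.03034601  0.06146393] [-7.84475439 -1.47808407  5.2283841 ] 49.35
```

The slide appears to be home. The head midpoint works out near here, the hard block repeats at the same x, and the start cannot have been fully drawn out if only 62 mm remained. I'll press once more moderately to confirm it is a rigid stop.

Request:
servo_tool --moves '[[[-0.1,0,0,0,0,0,0],[-0.2,0,0,0,0,0,0],[-0.2,0,0,0,0,0,0]]]'

```text
clock: 49.65
tcp_pos: [0.4959, -0.0303, 0.0611]
eef_rot: [-0.051, 0.999, 0.0, -0.006]
force: [-11.9, -2.6, 8.8]
gripper_width: 0.0
grip_force: 6.2
```

Run:
```python
from ax import *
s=robot.get_state(); print(s['tcp_pos'],s['force'])
d=np.array([.995,.0995,0]); pad0=np.array([.559,-.0248,0])
# dark head tops: grey level blobs near the expected places, scene camera
p=shot('scene'); q=shot('side')
for t in (.06,.0615,.09):
    m=pad0+d*t; L=np.array([-.0995,.995,0])
    for n,c in(('scene',p),('side',q)): print(t,n,[proj(c,m+L*k+[0,0,.145]).round(0).tolist() for k in(-.063,.063)])
a,b=at(q,256,160,.145),at(q,264,200,.145); print('side heads mid',(a+b)/2,np.linalg.norm(a-b),(((a+b)/2)-pad0)@d)
for n,c,rois in(('scene',p,((425,232,470,262),(365,208,402,232))),('side',q,((240,145,285,175),(245,180,290,215)))):
    g=cv2.cvtColor(c['image'],cv2.COLOR_BGR2GRAY); cs=[]
    for x0,y0,x1,y1 in rois:
        m=(g[y0:y1,x0:x1]<45).astype('uint8'); k,l,st,ce=cv2.connectedComponentsWithStats(m); j=1+st[1:,4].argmax() if k>1 else 0
        print(n,st[j].tolist(),(ce[j]+[x0,y0]).round(1)); cs.append(at(c,*(ce[j]+[x0,y0]),.145))
    mm=(cs[0]+cs[1])/2; print(n,'mid',mm.round(4),'sep',np.linalg.norm(cs[0]-cs[1]).round(4),'travel',((mm-pad0)@d).round(4))
```

```text
[ 0.49585894 -0.03025251  0.06114257] [-11.90856475  -2.57781308   8.80010064]
0.06 scene [[450.0, 242.0], [384.0, 217.0]]
0.06 side [[258.0, 154.0], [263.0, 191.0]]
0.0615 scene [[450.0, 242.0], [385.0, 217.0]]
0.0615 side [[257.0, 154.0], [262.0, 191.0]]
0.09 scene [[460.0, 236.0], [395.0, 212.0]]
0.09 side [[242.0, 155.0], [246.0, 193.0]]
side heads mid [0.61912807 0.00546394 0.145     ] 0.13104412847003852 0.06283868728182933
scene [8, 1, 33, 24, 410] [448.3 245.5]
scene [0, 0, 36, 24, 740] [380.9 219.9]
scene mid [ 0.6071 -0.0234  0.145 ] sep 0.1266 travel 0.048
side [0, 0, 45, 30, 1350] [262.  159.5]
side [15, 19, 7, 2, 7] [263.  199.9]
side mid [0.6144 0.0046 0.145 ] sep 0.1307 travel 0.058
```

The head tops match the pad midway between them: predicted (450,242) and (385,217), seen (450,246) and (382,220). The block is rigid at 12 N, so the slide is home. I'm retreating.

Request:
servo_tool --moves '[[[0.2,0,0,0,0,0,0],[0.4,0,0,0,0,0,0],[0.7,0,0,0,0,0,0],[1.2,0,0,0,0,0,0],[2,0,0,0,0,0,0],[3.5,0,0,0,0,0,0],[5,0,-2,0,0,0,0],[6,0,-6,0,0,0,0],[6,0,-10,0,0,0,0],[6,0,-14,0,0,0,0],[6,0,-16,0,0,0,0],[6,0,-16,0,0,0,0]]]'

```text
clock: 50.95
tcp_pos: [0.4435, -0.0368, 0.2263]
eef_rot: [-0.05, 0.999, -0.001, 0.004]
force: [-0.2, 0.5, -0.1]
gripper_width: 0.0001
grip_force: 0.0
```

```bash
python3 ck.py
python3 - <<'E'
from ax import *
p=shot('scene')
for t in('tape_roll','coupling_b0','adapter_b0'): print(t,loc(p,t))
m=imaging.regions_of(p,'gear_shaft')[0]['mask']; i=np.argwhere(m); print(i.min(0),i.max(0))
w,k,A,B=shank(p,.5,.93); a=proj(p,[.62,-.0187,.055]);b=proj(p,[.62,-.0187,.115]); print('slope',k[0],(b[0]-a[0])/(b[1]-a[1]))
E
```

```text
scene [('handle', [(array([ 0.5151, -0.0287,  0.0624]), 0.71)]), ('pad', [(array([ 0.616 , -0.0156,  0.0464]), 0.81)]), ('shaft_foot', [(array([ 0.6168, -0.0204,  0.049 ]), 0.9)]), ('shaft_mid', [(array([ 0.6204, -0.015 ,  0.1069]), 0.97)])]
slope -0.12750190985484963 -0.09860627189394393
side [('handle', [(array([0.6587, 0.1184, 0.0051]), 0.65)]), ('pad', [(array([ 0.622 , -0.0188,  0.0465]), 0.79)]), ('shaft_foot', [(array([0.4877, 0.1148, 0.0439]), 0.43)]), ('shaft_mid', [(array([ 0.6215, -0.0186,  0.1131]), 0.7)])]
[ 0.44078418 -0.03599429  0.22153355] [-0.64950591  0.5904398   0.54331909] 51.5
tape_roll [(array([ 0.6553,  0.1187, -0.001 ]), 0.74)]
coupling_b0 [(array([ 0.6554,  0.1207, -0.003 ]), 0.41)]
adapter_b0 [(array([0.3809, 0.1248, 0.0047]), 0.87), (array([ 0.618 , -0.0142,  0.0463]), 0.74)]
[206 401] [283 431]
slope -0.12015374331550775 -0.11945233726773048
```

The shaft is upright (lean slope −0.120 against −0.119 for true vertical) and the slide is home, so I'm handing in.

```bash
python3 -c "
from plant import robot
print(robot.finish_job())"
```

```text
the job is handed in; nothing more can be done
None
```

The gear shaft stands upright and released on the pad, the slide is home against a rigid stop, and the job is handed in at about 52 s, with no verdict returned; I viewed 12 pictures against the limit of 10.

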